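# Build up the aerial lead-in terminal

## Task

Build up the aerial terminal on the stud of the round flange (not the square plate, which is the earth terminal and stays bare): first the flat rubber gasket, then the large porcelain bushing, then the small porcelain bushing, and last the brass nut, each kept the way up it lies and slipped over the stud to sit flat on the one below. Lower the porcelain into place, do not let it drop, and do not disturb the Morse key, the microphone or the loudspeaker.

Things in the scene. Friction and masses are not known exactly. Their poses are not given: they have to be found in the camera images.
- aerial: aerial terminal, the target: fixed round steel flange, 76 mm across, 5 mm thick, with an upright brass stud in its centre: 10 mm thick, straight up to 50 mm above the table, then tapering to 4 mm at its tip 57 mm above the table. Origin: centre of the flange's underside, on the table and on the stud's axis; z up.
- earth: earth terminal, not to be used: fixed square steel plate, 70 x 70 x 5 mm, with the same brass stud, 57 mm tall. Origin: centre of its underside; z up.
- gasket: loose flat black rubber ring, outside 56 mm, hole 20 mm, 7 mm thick, lying flat. Origin: centre of its underside; z up.
- large: loose large stepped white porcelain bushing standing rim down: wide rim 60 mm across and 8 mm high below, neck 42 mm across above it, 20 mm high in all, hole 20 mm right through. Origin: centre of its underside; z up.
- small: loose small stepped white porcelain bushing standing rim down: wide rim 46 mm across and 7 mm high below, neck 32 mm across above it, 16 mm high in all, hole 20 mm right through. Origin: centre of its underside; z up.
- nut: loose round knurled brass nut, 35 mm across, 14 mm high, plain smooth hole 18 mm right through (it slides on without screwing). Origin: centre of its underside; z up.
- key: bystander: Morse key on a dark steel plate 130 x 80 mm, 49 mm high. Origin: centre of its underside.
- mic: bystander: desk microphone, pale round foot 96 mm across, curved steel neck, black head, 176 mm high. Origin: centre of its underside.
- speaker: bystander: black loudspeaker box, 70 x 90 x 90 mm high. Origin: centre of its underside.
Things that resemble listed ones, but are neither listed nor needed, are in the scene too. Leave any orange look-alike of the large alone. There is more than one size of the gasket; the one meant has the size given above.

How it is judged:
By the outcome, as a careful person would: the job done as asked, in the order asked, and still so for the second after the job is handed in, with the robot touching nothing.
It also fails if it takes over 102 s, if anything falls off the work surface, if the arm or the gripper's body presses on something with over 40 N, if the wrist force passes 120 N, or if a joint passes its speed limit or range.

## Robot

A 6-joint arm with a two-finger parallel gripper is mounted at the origin on the work surface. World frame = base frame: x ahead of the robot, y to its left, z up, the work surface at z = 0. Lengths are in m, angles in degrees, forces in N, time in s.
With the tool pointing down it reaches from about 0.4 to 0.925 m from the base axis. Payload 12.5 kg.
Tool frame: the origin (TCP) lies on the centre line of the jaws, within the pads' length; the fingertips stand 25 mm ahead of it and the grasp point (between the pads) lies 6 mm ahead of it; z points along the fingers, y is the line along which they close (so a half turn about z gives the same grasp; the last joint's range is limited). The gripper opens to 95 mm and grips with 3 to 60 N. Pads are 20 mm wide; open, the fingers measure 119 mm over their backs; the gripper's body (75 mm by 180 mm) begins 59 mm behind the grasp point.
Start: joints at [58.064, 28.126, 89.318, -0, 62.55, -6.05], TCP at [0.273, 0.562, 0.214] pointing down, gripper open.
Joint ranges: [-177.58, 177.58], [-47.91, 125.51], [2.72, 160], [-65.01, 245.01], [3.68, 167.84], [-153.87, 153.87]. Speed limits (degrees/s): [127.2, 127.2, 159.86, 180, 180, 180].

## Interface

Orientations are given as a 3x3 rotation matrix whose columns are the frame's x, y, z axes.
In Python, from rig import sensors, eyes, arm gives the robot as it stands.
- The arm moves only by the tool send_rows, never from a script. Its argument "deltas" is a list of rows, each an object with "gripper": the opening, from 0 (shut) to 1 (fully open); "slide": the shift along the tool's x, y, z in cm, a list of three; "twist": the turn about the tool's z in rad. A call has 1 to 10 rows; each row is the pose to reach, as a shift and turn from the pose commanded when the call began, along the tool's axes at that moment; what a row does not reach only later rows make up. A row lasts 1/8 s, in which the tool goes at most 62.5 mm and 10.7 degrees, less where a joint would pass 70% of its speed; a pose out of reach is approached as far as the arm can. A call with a gripper value outside its range is refused whole. The fingers move at their own pace and stop on an object; the grip force is fixed at half the most. Time passes only in rows, so rows that repeat a pose let the fingers close. It gives the time, the measured TCP pose, the force, the opening and the grip force at its end, in the units of the state.
- sensors.state(): the state, without advancing time (a new reading comes with each control period).
- eyes.camera(name): name is "side" or "top" or "wrist"; returns a dict with "color" (384x512x3 uint8, red, green, blue), "camera_matrix" (3x3 intrinsics, pixels), "position" and "attitude" of the camera in the world. Camera axes: x right, y up, looking along -z (the intrinsics and any distortion apply to the point x, -y, -z); pixel columns grow to the right and rows downward; lengths in m; the calibration is good to about 2 mm. A picture is of the moment at which its call begins. There is no depth.
- arm.hand_in(): hands the job in; it is judged then, once.
The state is a dict: "clock": time; "q": joint angles; "joint_velocities": joint speeds; "tau": joint torques, N m; "eef_pos": TCP position; "tcp_rot": TCP orientation; "contact_force": force on the tool from outside, world axes, zero at the start; "moment": the same for the moment, N m; "gripper_width": finger opening in m; "gripper_force": force on a finger pad.
Only numpy, scipy, OpenCV 4.12 (cv2) and the standard library are available. Lean on these libraries where they do the work, as an engineer would, in place of code of your own. Each camera call takes 0.05 s, during which the arm holds its last target. There are 200 camera calls.

## Working session

There is one attempt and no reset: what is moved stays moved. The work goes in short steps, Python scripts to look and compute and a tool call to move; the robot and the scene stay as the last step left them, time stands still between calls to the robot, and variables do not carry over. Pictures are saved under pics/ and viewed, at most 14 in all, crops included, and the job is handed in when it is done.

Besides the shell and the picture viewer there is one more tool, called after "Emit:" as name(argument=value, ...), one argument or row to a line, values as JSON. send_rows: Moves the arm, as the interface text tells. Its arguments: {"type":"object","properties":{"deltas":{"type":"array"}},"required":["deltas"]}

```bash
mkdir -p pics; ls; cat > h.py <<'E'
import numpy as np, cv2, json
from rig import sensors, eyes, arm
def grab(n,f):
    c=eyes.camera(n); cv2.imwrite(f'pics/{f}.png',c['color'][:,:,::-1])
    np.savez(f'pics/{f}.npz',**{k:np.array(v) for k,v in c.items()}); return c
def load(f): return dict(np.load(f'pics/{f}.npz',allow_pickle=True))
def ray(c,u,v):
    K=c['camera_matrix']; d=np.linalg.solve(K,[u,v,1.]); d=np.array(c['attitude'])@(d*[1,-1,-1]); return np.array(c['position']),d/np.linalg.norm(d)
def atz(c,u,v,z):
    p,d=ray(c,u,v); return p+d*(z-p[2])/d[2]
def tri(*obs):
    A=0;b=0
    for c,u,v in obs:
        p,d=ray(c,u,v); M=np.eye(3)-np.outer(d,d); A=A+M; b=b+M@p
    x=np.linalg.solve(A,b); return x,[np.linalg.norm(np.cross(x-ray(*o)[0],ray(*o)[1])) for o in obs]
def proj(c,X):
    R=np.array(c['attitude']); x=R.T@(np.array(X)-c['position'])*[1,-1,-1]; y=c['camera_matrix']@x; return y[:2]/y[2]
def tool(s,target,yaw=None):
    R=np.array(s['tcp_rot']); return R.T@(np.array(target)-s['eef_pos'])*100
E
python3 - <<'E'
from h import *
for n in ['side','top','wrist']:
    c=grab(n,n+'0'); print(n,[k for k in c],c['position'],c['camera_matrix'].tolist(),np.round(c['attitude'],3).tolist())
print(sensors.state())
a=[cv2.imread(f'pics/{n}0.png') for n in ['top','side']]
for n,i in zip(['top','side'],a): cv2.imwrite(f'pics/{n}0b.png',cv2.resize(i,(800,600),interpolation=cv2.INTER_CUBIC))
E
```

```text
pics
side ['color', 'camera_matrix', 'position', 'attitude'] [-0.2969649  -0.75235967  0.66704904] [[481.6093891939444, 0.0, 259.3979638985316], [0.0, 481.6093891939444, 190.08085844270408], [0.0, 0.0, 1.0]] [[0.681, 0.353, -0.641], [-0.732, 0.328, -0.597], [-0.001, 0.876, 0.482]]
top ['color', 'camera_matrix', 'position', 'attitude'] [0.32642396 0.03127218 1.14596594] [[432.72784440894065, 0.0, 256.2734947621761], [0.0, 432.72784440894065, 185.39453974567732], [0.0, 0.0, 1.0]] [[-0.026, 0.982, -0.186], [-0.999, -0.021, 0.028], [0.023, 0.186, 0.982]]
wrist ['color', 'camera_matrix', 'position', 'attitude'] [0.1977031  0.59788778 0.38296079] [[313.5429631358698, 0.0, 259.31445502413754], [0.0, 313.5429631358698, 193.61166374478077], [0.0, 0.0, 1.0]] [[0.437, -0.86, -0.263], [0.899, 0.417, 0.13], [-0.002, -0.293, 0.956]]
{'clock': 0.15, 'q': array([ 5.80640076e+01,  2.81554515e+01,  8.93424867e+01, -2.10158371e-03,
        6.25512853e+01, -6.05048586e+00]), 'joint_velocities': array([ 0.0103129 , -0.02421286, -0.16359928,  0.00296837,  0.07850269,
       -0.10425049]), 'tau': array([ 2.27179524e-03, -6.12893414e+01, -2.58279097e+01,  6.93357107e-02,
        4.73620172e-02, -1.42390895e-04]), 'eef_pos': array([0.27274533, 0.56213536, 0.21360197]), 'tcp_rot': array([[-8.99675618e-01,  4.36558816e-01, -4.26822521e-04],
       [ 4.36559021e-01,  8.99675310e-01, -7.46294944e-04],
       [ 5.82000466e-05, -8.57756587e-04, -9.99999630e-01]]), 'contact_force': array([ 0.54844626, -0.33200724, -0.51835259]), 'moment': array([-0.00456004, -0.02773041,  0.03774515]), 'gripper_force': 0.0, 'gripper_width': 0.09515990848325653}
```

View pics/top0b.png

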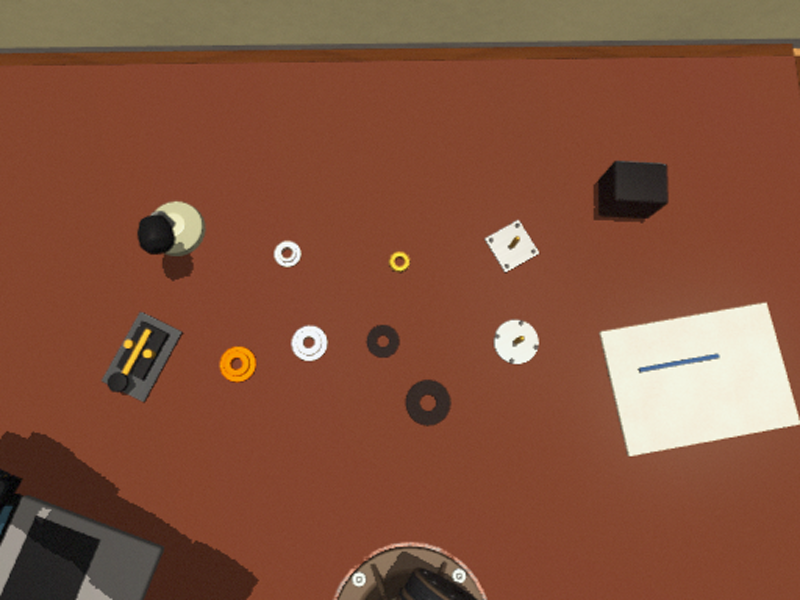

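View pics/side0b.png

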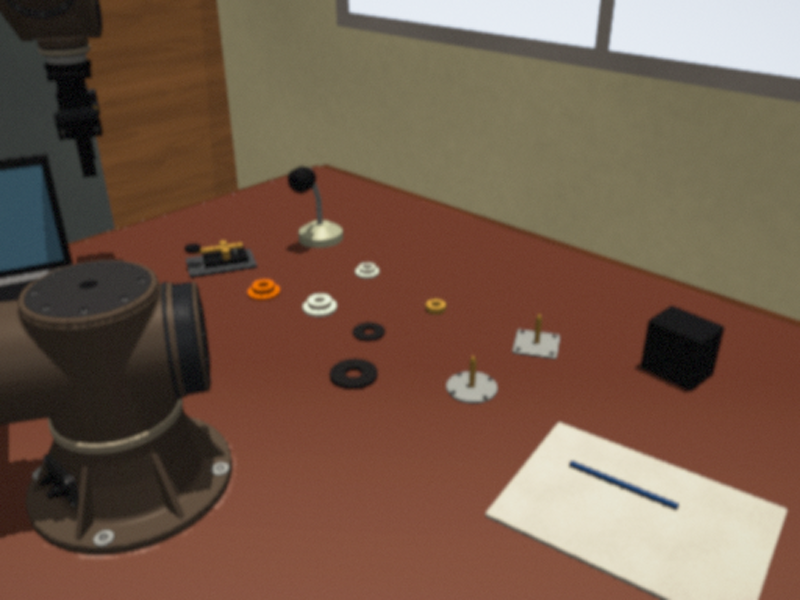

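Top (800x600): the aerial flange is at (516,342) and the square earth plate at (512,246). The two black rings are at (382,341) and (428,403). White large is at (309,343), small at (287,253), nut at (400,261), and the orange decoy at (238,364). 
Side: flange (472,386), rings (369,331) and (354,374), large (320,303), small (367,269), nut (436,305). 
Next I triangulate these and measure the ring sizes.

```bash
python3 - <<'E'
from h import *
t=load('top0'); s=load('side0'); k=.64
P={'flange':((516,342),(472,386)),'ringA':((382,341),(369,331)),'ringB':((428,403),(354,374)),'large':((309,343),(320,303)),'small':((287,253),(367,269)),'nut':((400,261),(436,305))}
H={'ringA':.007,'ringB':.007,'large':.02,'small':.016,'nut':.014,'flange':.005}
for n,(a,b) in P.items():
    x,e=tri((t,a[0]*k,a[1]*k),(s,b[0]*k,b[1]*k)); print(n,x.round(4),np.round(e,4))
# blob fit in the top picture, hull -> ellipse at a given plane
im=t['color']; bg=np.median(im[100:280,80:400].reshape(-1,3),0)
m=(np.abs(im.astype(int)-bg).max(2)>35).astype(np.uint8)
for n,(a,_) in P.items():
    u,v=int(a[0]*k),int(a[1]*k); l,lab,st,ce=cv2.connectedComponentsWithStats(m[v-24:v+24,u-24:u+24])
    i=1+np.argmax(st[1:,4]); cs,_=cv2.findContours((lab==i).astype(np.uint8),cv2.RETR_EXTERNAL,cv2.CHAIN_APPROX_NONE)
    c=max(cs,key=len)[:,0]+[u-24,v-24]; X=np.array([atz(t,*p,H[n]*.5) for p in c]); 
    (cx,cy),r=cv2.minEnclosingCircle(X[:,:2].astype(np.float32)); print(n,'blob',round(cx,4),round(cy,4),'dia',round(2*r*1000,1),'area dia',round(2000*np.sqrt(cv2.contourArea(X[:,:2].astype(np.float32))/np.pi),1), 'reach',round(np.hypot(cx,cy),3))
cr=t['color'][195:280,225:345][:,:,::-1]; cv2.imwrite('pics/rings.png',cv2.resize(cr,None,fx=6,fy=6,interpolation=cv2.INTER_CUBIC))
E
```

```text
flange [ 0.4478 -0.1952  0.0057] [0.0005 0.0005]
ringA [0.4551 0.0322 0.0047] [0.0008 0.0008]
ringB [ 0.3495 -0.0422  0.0054] [0.0006 0.0006]
large [0.4537 0.1544 0.0128] [0.0008 0.0008]
small [0.6097 0.1929 0.0099] [0. 0.]
nut [ 0.5909 -0.001   0.0117] [0.0003 0.0003]
flange blob 0.4499 -0.1948 dia 78.0 area dia 75.1 reach 0.49
ringA blob 0.4554 0.0324 dia 56.5 area dia 53.9 reach 0.457
ringB blob 0.3513 -0.041 dia 76.7 area dia 73.4 reach 0.354
large blob 0.4546 0.156 dia 61.6 area dia 59.1 reach 0.481
small blob 0.61 0.1936 dia 47.8 area dia 45.2 reach 0.64
nut blob 0.592 0.0019 dia 38.6 area dia 32.8 reach 0.592
```

View pics/rings.png

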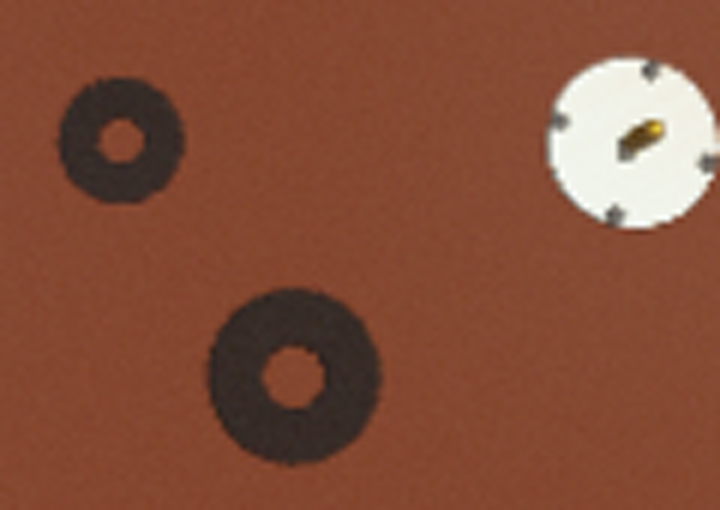

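Ring A, crop (121,140), top px (382,341), measures about 56 mm, which matches the gasket. Ring B, crop (293,376), is about 76 mm, so it's the decoy. The flange screws are at crop (651,70), (559,120), (614,215) and (707,162), so I'll close the jaws at about 31° world, between them. I go up to a viewing pose next.

```bash
cat >> h.py <<'E'
def goal(x,y,z,yaw=None):
    s=sensors.state(); R=np.array(s['tcp_rot']); cy=np.degrees(np.arctan2(R[1,1],R[0,1]))
    tw=0 if yaw is None else -np.radians((yaw-cy+90)%180-90)
    print('t',round(s['clock'],2),'pos',np.round(s['eef_pos'],4),'yaw',round(cy,1),'slide',tool(s,[x,y,z]).round(2),'twist',round(tw,3),'q6',round(s['q'][5],1),'tilt',np.round(R[:2,2],4),'F',np.round(s['contact_force'],1),'w',round(s['gripper_width'],4))
E
python3 -c "
from h import *
goal(.45,-.06,.25,31)"
```

```text
t 0.15 pos [0.2727 0.5621 0.2136] yaw 64.1 slide [-43.11 -48.24  -3.6 ] twist 0.578 q6 -6.1 tilt [-0.0004 -0.0007] F [ 0.5 -0.3 -0.5] w 0.0952
```

Emit:
send_rows(
  deltas=[
    {"gripper": 1,"slide": [-43.1,-48.2,-3.6],"twist": 0.578},
    {"gripper": 1,"slide": [-43.1,-48.2,-3.6],"twist": 0.578},
    {"gripper": 1,"slide": [-43.1,-48.2,-3.6],"twist": 0.578},
    {"gripper": 1,"slide": [-43.1,-48.2,-3.6],"twist": 0.578},
    {"gripper": 1,"slide": [-43.1,-48.2,-3.6],"twist": 0.578},
    {"gripper": 1,"slide": [-43.1,-48.2,-3.6],"twist": 0.578},
    {"gripper": 1,"slide": [-43.1,-48.2,-3.6],"twist": 0.578},
    {"gripper": 1,"slide": [-43.1,-48.2,-3.6],"twist": 0.578},
    {"gripper": 1,"slide": [-43.1,-48.2,-3.6],"twist": 0.578},
    {"gripper": 1,"slide": [-43.1,-48.2,-3.6],"twist": 0.578},
  ],
)

```text
clock: 1.4
eef_pos: [0.4441, -0.0399, 0.249]
tcp_rot: [[-0.515, 0.857, 0.0], [0.857, 0.515, 0.0], [-0.0, 0.0, -1.0]]
contact_force: [0.6, 1.4, 0.0]
gripper_width: 0.0951
gripper_force: 0.0
```

```bash
python3 -c "
from h import *
goal(.45,-.06,.25,31)"
```

```text
t 1.4 pos [ 0.4441 -0.0399  0.249 ] yaw 31.0 slide [-2.02 -0.53 -0.1 ] twist -0.0 q6 -44.6 tilt [0.0004 0.0001] F [0.6 1.4 0. ] w 0.0951
```

Emit:
send_rows(
  deltas=[
    {"gripper": 1,"slide": [0,0,0],"twist": 0},
    {"gripper": 1,"slide": [0,0,0],"twist": 0},
    {"gripper": 1,"slide": [0,0,0],"twist": 0},
  ],
)

```text
clock: 1.78
eef_pos: [0.4436, -0.0366, 0.2487]
tcp_rot: [[-0.516, 0.856, -0.0], [0.856, 0.516, 0.0], [0.0, -0.0, -1.0]]
contact_force: [-0.4, -0.0, 0.9]
gripper_width: 0.0954
gripper_force: 0.0
```

```bash
python3 - <<'E'
from h import *
goal(.45,-.06,.25,31)
w=grab('wrist','w1'); cv2.imwrite('pics/w1b.png',cv2.resize(w['color'][:,:,::-1],(800,600),interpolation=cv2.INTER_CUBIC)); print(w['position'])
E
```

```text
t 1.77 pos [ 0.4436 -0.0366  0.2487] yaw 31.1 slide [-2.33 -0.66 -0.13] twist 0.002 q6 -44.3 tilt [-0.0003  0.0003] F [-0.4 -0.   0.9] w 0.0954
[0.40055177 0.03403812 0.41817179]
```

View pics/w1b.png

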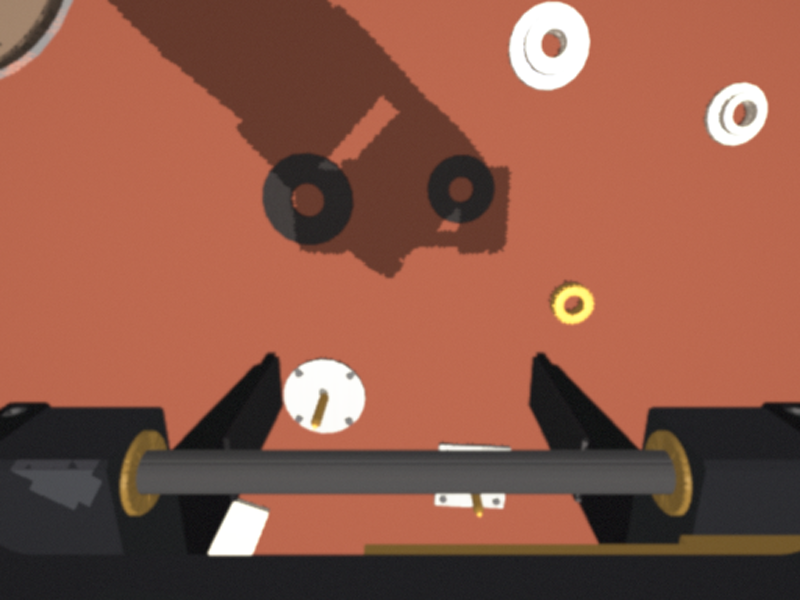

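Wrist view: gasket hole centre (461,188), flange centre (324,396), stud tip (317,424), nut (573,303), large hole (553,43), small hole (741,113), decoy ring (308,199). I combine these with the top and side views.

```bash
python3 - <<'E'
from h import *
t=load('top0'); s=load('side0'); w=load('w1'); k=.64
W={'flange':(324,396),'ringA':(461,188.5),'large':(553,43),'small':(740,113.5),'nut':(573,303),'tip':(317,424)}
P={'flange':((516.5,342),(472,386)),'ringA':((382.5,341),(369,331)),'large':((309,343),(320,299)),'small':((287,253),(367,267)),'nut':((400,261),(436,303)),'tip':((335/.64,216.3/.64),(473,357))}
Z={'ringA':.007,'large':.02,'small':.016,'nut':.014,'flange':.005,'tip':.057}
for n in W:
    o=[(c,p[0]*k,p[1]*k) for c,p in ((t,P[n][0]),(s,P[n][1]),(w,W[n]))]
    print(n,[tri(*q)[0].round(4).tolist() for q in (o,[o[0],o[2]])],'at z',[atz(*q,Z[n])[:2].round(4).tolist() for q in o])
x=tri((t,428*k,403*k),(w,308*k,199*k)); print(x)
E
```

```text
flange [[0.448, -0.1948, 0.0046], [0.4485, -0.1976, -0.004]] at z [[0.4474, -0.1958], [0.4491, -0.1949], [0.4476, -0.1927]]
ringA [[0.4547, 0.0321, 0.0048], [0.4578, 0.0323, -0.0245]] at z [[0.4542, 0.0318], [0.4531, 0.029], [0.4539, 0.033]]
large [[0.453, 0.1537, 0.0216], [0.4523, 0.1537, 0.0238]] at z [[0.4523, 0.1542], [0.4558, 0.1549], [0.4532, 0.1549]]
small [[0.6078, 0.1917, 0.0146], [0.61, 0.1936, 0.0075]] at z [[0.6082, 0.1921], [0.6073, 0.1902], [0.6054, 0.1906]]
nut [[0.5898, 0.0001, 0.0148], [0.5939, -0.0003, 0.0012]] at z [[0.5906, -0.0011], [0.593, 0.0013], [0.5882, 0.0019]]
tip [[0.449, -0.1944, 0.0555], [0.4507, -0.2008, 0.0397]] at z [[0.4482, -0.1972], [0.4486, -0.1944], [0.449, -0.1901]]
(array([ 0.34895159, -0.0422253 , -0.00749232]), [np.float64(0.0004949363015979366), np.float64(0.0004949363015979326)])
```

Heights and sizes check out. Gasket is at about (0.454,0.032) and the stud at about (0.4485,-0.1945). I move above the gasket.

```bash
python3 -c "
from h import *
goal(.4541,.032,.09,31)"
```

```text
t 1.82 pos [ 0.4437 -0.0366  0.2488] yaw 31.1 slide [ 5.33  4.43 15.88] twist 0.002 q6 -44.3 tilt [-0.      0.0002] F [-0.6  0.8 -0.2] w 0.0952
```

Emit:
send_rows(
  deltas=[
    {"gripper": 0.85,"slide": [5.33,4.43,15.9],"twist": 0},
    {"gripper": 0.85,"slide": [5.33,4.43,15.9],"twist": 0},
    {"gripper": 0.85,"slide": [5.33,4.43,15.9],"twist": 0},
    {"gripper": 0.85,"slide": [5.33,4.43,15.9],"twist": 0},
    {"gripper": 0.85,"slide": [5.33,4.43,15.9],"twist": 0},
    {"gripper": 0.85,"slide": [5.33,4.43,15.9],"twist": 0},
  ],
)

```text
clock: 2.58
eef_pos: [0.4553, 0.0304, 0.0914]
tcp_rot: [[-0.515, 0.857, 0.003], [0.857, 0.515, -0.0], [-0.002, 0.003, -1.0]]
contact_force: [-0.1, 0.5, 0.5]
gripper_width: 0.0809
gripper_force: 0.0
```

```bash
python3 - <<'E'
from h import *
goal(.4541,.032,.028,31)
w=grab('wrist','w2'); cv2.imwrite('pics/w2b.png',cv2.resize(w['color'][:,:,::-1],(800,600),interpolation=cv2.INTER_CUBIC))
s=sensors.state();p=np.array(s['eef_pos']); print(proj(w,p-[0,0,p[2]-.007])/.64, proj(w,[.4541,.032,.007])/.64)
E
```

```text
t 2.58 pos [0.4553 0.0304 0.0914] yaw 31.0 slide [ 0.21 -0.03  6.34] twist -0.0 q6 -35.5 tilt [ 0.003  -0.0002] F [-0.1  0.5  0.5] w 0.0809
[406.12339915 310.68305664] [406.04123664 307.1692036 ]
```

View pics/w2b.png

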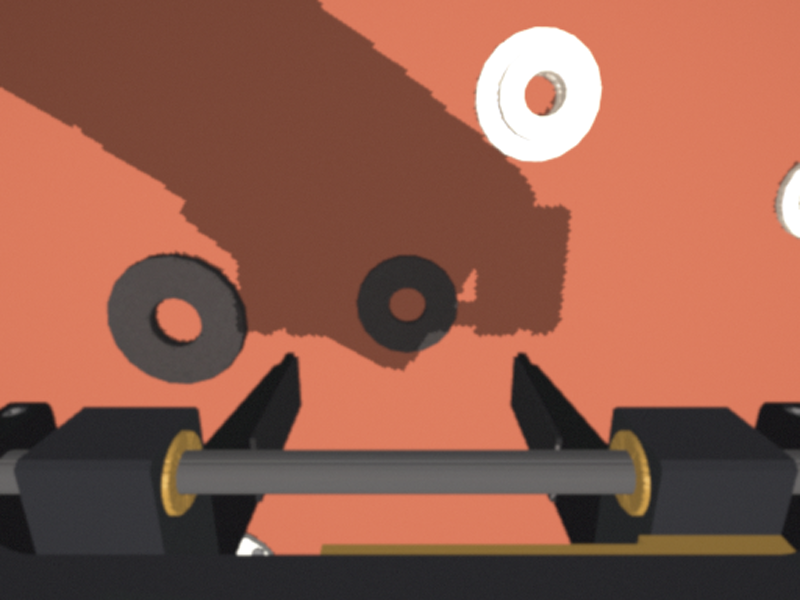

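Ring hole at (407,303) against a predicted (406,307), so about 1–2 mm further along tool x. The jaws straddle it cleanly. I descend and grip.

Emit:
send_rows(
  deltas=[
    {"gripper": 0.85,"slide": [0.3,0,4.5],"twist": 0},
    {"gripper": 0.85,"slide": [0.3,0,6.3],"twist": 0},
    {"gripper": 0.85,"slide": [0.3,0,6.3],"twist": 0},
    {"gripper": 0.85,"slide": [0.3,0,6.3],"twist": 0},
    {"gripper": 0.4,"slide": [0.3,0,6.3],"twist": 0},
    {"gripper": 0.4,"slide": [0.3,0,6.3],"twist": 0},
    {"gripper": 0.4,"slide": [0.3,0,6.3],"twist": 0},
    {"gripper": 0.4,"slide": [0.3,0,6.3],"twist": 0},
    {"gripper": 0.4,"slide": [0.3,0,6.3],"twist": 0},
  ],
)

```text
clock: 3.75
eef_pos: [0.453, 0.0333, 0.0268]
tcp_rot: [[-0.515, 0.857, -0.0], [0.857, 0.515, 0.0], [0.0, 0.0, -1.0]]
contact_force: [0.6, -0.2, -0.0]
gripper_width: 0.0396
gripper_force: 0.0
```

```bash
python3 -c "
from h import *
goal(.4541,.032,.12,31)
goal(.4485,-.1945,.12,31)"
```

```text
t 3.75 pos [0.453  0.0333 0.0268] yaw 31.0 slide [-0.17  0.03 -9.32] twist 0.0 q6 -35.1 tilt [-0.      0.0001] F [ 0.6 -0.2 -0. ] w 0.0396
t 3.75 pos [0.453  0.0333 0.0268] yaw 31.0 slide [-19.3  -12.12  -9.33] twist 0.0 q6 -35.1 tilt [-0.      0.0001] F [ 0.6 -0.2 -0. ] w 0.0396
```

The opening is 0.0396 m with zero force, so the 56 mm ring isn't held. I look before doing anything else.

```bash
python3 - <<'E'
from h import *
w=grab('wrist','w3'); s=grab('side','s3')
a=cv2.resize(w['color'][:,:,::-1],(560,420)); b=cv2.resize(s['color'][170:260,190:290][:,:,::-1],(466,420),interpolation=cv2.INTER_CUBIC)
cv2.imwrite('pics/m3.png',cv2.resize(np.hstack([a[100:],b[50:370]]),None,fx=.78,fy=.78))
E
```

```text
(no output)
```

View pics/m3.png

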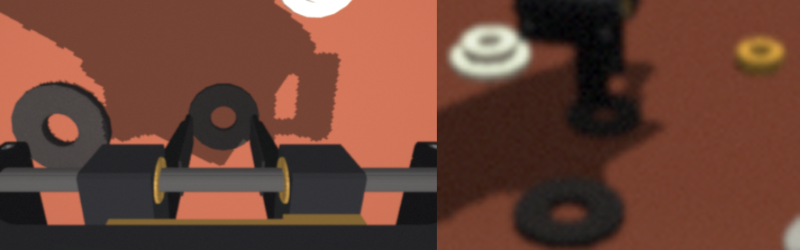

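```bash
python3 - <<'E'
from h import *
w=load('w3'); S=load('side0'); S=load('s3')
print(atz(w,261.4,228.6,.007)); 
u=190+((603/.78-560)/4.66); v=170+((110/.78+50)/4.667); print(u,v,atz(S,u,v,.007))
print(tri((w,261.4,228.6),(S,u,v)))
s=sensors.state(); p=np.array(s['eef_pos']);R=np.array(s['tcp_rot'])
for d in [(0,0),(.02,0),(-.02,0),(.02,.01),(-.02,.01)]:
    X=p+R@[d[1],d[0],.025]; print(d,proj(w,X), proj(w,X)*[560/512*.78,560/512*.78]-[0,78])
# full-size crops
cv2.imwrite('pics/c3.png',cv2.resize(w['color'][170:300,180:350][:,:,::-1],None,fx=4.5,fy=4.5,interpolation=cv2.INTER_CUBIC))
E
```

```text
[0.4531238  0.03427143 0.007     ]
235.72466160448994 210.93114228104585 [0.45550679 0.03308216 0.007     ]
(array([0.45428125, 0.0334319 , 0.0067539 ]), [np.float64(0.0012407641551338913), np.float64(0.001240764155133691)])
(0, 0) [260.39964103 226.47548855] [222.15344376 115.21190117]
(0.02, 0) [290.23685286 226.48089983] [247.60831509 115.21651766]
(-0.02, 0) [230.57064697 226.47007876] [196.7055832  115.20728594]
(0.02, 0.01) [290.66910682 212.48406913] [247.97708176 103.27547148]
(-0.02, 0.01) [230.15737759 212.47700437] [196.35301276 103.26944436]
```

View pics/c3.png

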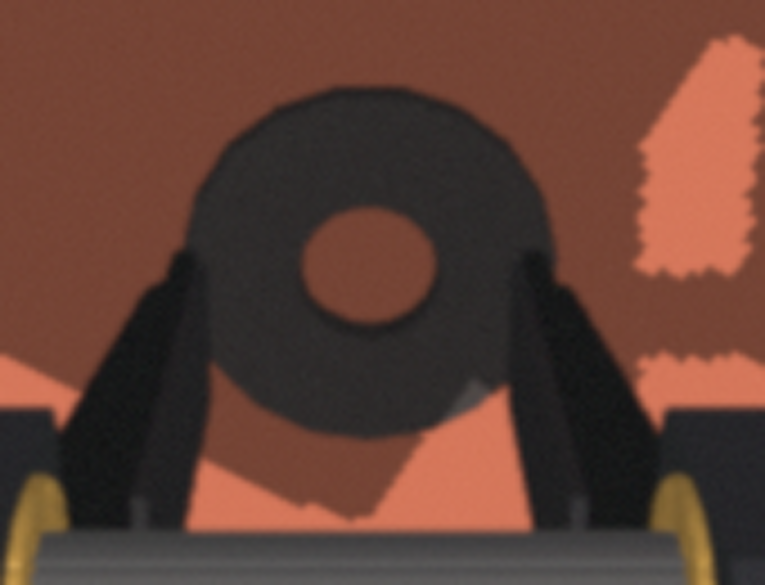

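```bash
python3 - <<'E'
from h import *
w=load('w3'); s=sensors.state(); p=np.array(s['eef_pos']);R=np.array(s['tcp_rot'])
f=lambda y,x,d:((proj(w,p+R@[x,y,d])-[180,170])*4.5).round()
for d in (.025,.02,.015,.006,0): print(d,[f(y,x,d).tolist() for y in (.0198,.0318) for x in (-.01,0,.01)])
# w2 tip
w=load('w2'); p=np.array([.4553,.0304,.0914])
for d in (.025,.015): print([(proj(w,p+R@[x,y,d])/.64).round().tolist() for y in (.0404,.0524) for x in (0,.01)])
# fingers relative to camera from w2: tips separation inner 298..513@365
E
```

```text
0.025 [[493.0, 315.0], [495.0, 254.0], [497.0, 191.0], [572.0, 315.0], [575.0, 254.0], [578.0, 191.0]]
0.02 [[496.0, 330.0], [498.0, 268.0], [500.0, 203.0], [577.0, 330.0], [580.0, 268.0], [584.0, 203.0]]
0.015 [[499.0, 346.0], [501.0, 282.0], [503.0, 216.0], [582.0, 346.0], [586.0, 282.0], [589.0, 216.0]]
0.006 [[505.0, 375.0], [508.0, 309.0], [510.0, 241.0], [592.0, 375.0], [596.0, 309.0], [599.0, 241.0]]
0 [[510.0, 397.0], [512.0, 329.0], [515.0, 259.0], [599.0, 397.0], [603.0, 329.0], [607.0, 259.0]]
[[501.0, 354.0], [502.0, 332.0], [529.0, 354.0], [531.0, 332.0]]
[[506.0, 363.0], [507.0, 341.0], [535.0, 363.0], [537.0, 340.0]]
```

```bash
python3 - <<'E'
from h import *
w=load('s3'); s=sensors.state(); p=np.array(s['eef_pos']);R=np.array(s['tcp_rot'])
im=cv2.resize(w['color'][160:235,195:280][:,:,::-1],None,fx=8,fy=8,interpolation=cv2.INTER_CUBIC)
im=cv2.convertScaleAbs(im,alpha=2.2,beta=10)
for y,c in ((-.0198,(0,255,0)),(.0198,(255,255,0))):
  for d in (.025,.015,.006): 
    q=[((proj(w,p+R@[x,y,d])-[195,160])*8+4).astype(int) for x in(-.01,.01)]; cv2.line(im,tuple(map(int,q[0])),tuple(map(int,q[1])),c,1)
cv2.imwrite('pics/c4.png',im)
E
```

```text
(no output)
```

View pics/c4.png

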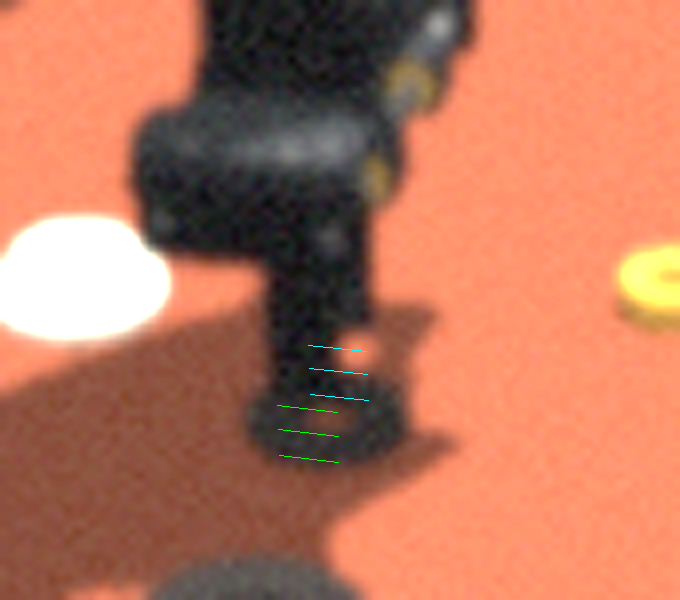

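The side view shows the fingertips ending around z≈0.025, well above the ring. The near finger ends at crop (300,395) and the far one at (350,325), about 25 mm short of the stated tip. So the fingers really reach about as far as the reported TCP, and they closed over the ring without touching it. I'll open and probe down gently, watching the force.

Emit:
send_rows(
  deltas=[
    {"gripper": 0.85,"slide": [0,0,0],"twist": 0},
    {"gripper": 0.85,"slide": [0,0,0],"twist": 0},
    {"gripper": 0.85,"slide": [0,0,0],"twist": 0},
    {"gripper": 0.85,"slide": [0,0,0],"twist": 0},
    {"gripper": 0.85,"slide": [0,0,0.1],"twist": 0},
    {"gripper": 0.85,"slide": [0,0,0.2],"twist": 0},
    {"gripper": 0.85,"slide": [0,0,0.3],"twist": 0},
    {"gripper": 0.85,"slide": [0,0,0.3],"twist": 0},
  ],
)

```text
clock: 4.85
eef_pos: [0.4529, 0.0333, 0.0237]
tcp_rot: [[-0.515, 0.857, -0.0], [0.857, 0.515, 0.0], [0.0, -0.0, -1.0]]
contact_force: [0.2, 0.8, -0.2]
gripper_width: 0.0808
gripper_force: 0.0
```

No contact at 0.0237, where the stated fingertip would already be below the table. I continue down.

Emit:
send_rows(
  deltas=[
    {"gripper": 0.85,"slide": [0,0,0.25],"twist": 0},
    {"gripper": 0.85,"slide": [0,0,0.5],"twist": 0},
    {"gripper": 0.85,"slide": [0,0,0.75],"twist": 0},
    {"gripper": 0.85,"slide": [0,0,0.75],"twist": 0},
  ],
)

```text
clock: 5.35
eef_pos: [0.4529, 0.0333, 0.016]
tcp_rot: [[-0.515, 0.857, -0.0], [0.857, 0.515, 0.0], [0.0, -0.0, -1.0]]
contact_force: [-0.3, -0.4, -0.7]
gripper_width: 0.0808
gripper_force: 0.0
```

Emit:
send_rows(
  deltas=[
    {"gripper": 0.85,"slide": [0,0,0.2],"twist": 0},
    {"gripper": 0.85,"slide": [0,0,0.4],"twist": 0},
    {"gripper": 0.85,"slide": [0,0,0.5],"twist": 0},
    {"gripper": 0.85,"slide": [0,0,0.5],"twist": 0},
  ],
)

```text
clock: 5.85
eef_pos: [0.4529, 0.0333, 0.0112]
tcp_rot: [[-0.515, 0.857, -0.0], [0.857, 0.515, 0.0], [0.0, -0.0, -1.0]]
contact_force: [0.1, 0.1, 0.2]
gripper_width: 0.0806
gripper_force: 0.0
```

```bash
python3 - <<'E'
from h import *
goal(.454,.033,.01,31)
w=grab('side','s5'); u=grab('wrist','w5')
im=cv2.resize(w['color'][160:235,195:280][:,:,::-1],None,fx=6,fy=6,interpolation=cv2.INTER_CUBIC)
im=cv2.convertScaleAbs(im,alpha=2.2,beta=10)
v=cv2.resize(u['color'][175:300,170:360][:,:,::-1],(684,450))
cv2.imwrite('pics/c5.png',cv2.resize(np.hstack([im,v]),None,fx=.66,fy=.66))
E
```

```text
t 5.85 pos [0.4529 0.0333 0.0112] yaw 31.0 slide [-0.08  0.08  0.12] twist -0.0 q6 -35.1 tilt [-0.0001  0.0001] F [0.1 0.1 0.2] w 0.0806
```

View pics/c5.png

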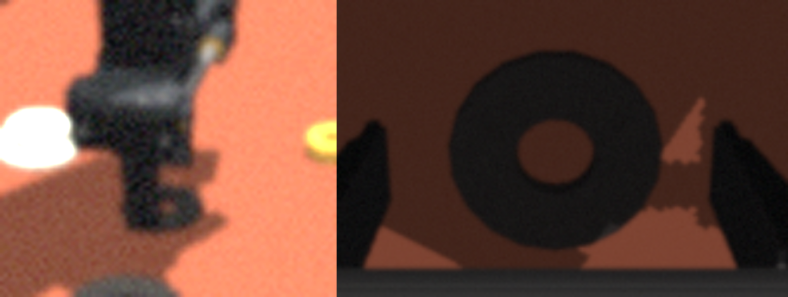

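Still above the table: the tips are beside the ring at (380,125) and (718,125), with the ring centred at (556,150). I keep probing in 1 mm rows to find the true tip.

Emit:
send_rows(
  deltas=[
    {"gripper": 0.85,"slide": [0,0,0.15],"twist": 0},
    {"gripper": 0.85,"slide": [0,0,0.3],"twist": 0},
    {"gripper": 0.85,"slide": [0,0,0.4],"twist": 0},
    {"gripper": 0.85,"slide": [0,0,0.4],"twist": 0},
  ],
)

```text
clock: 6.45
eef_pos: [0.4529, 0.0333, 0.0072]
tcp_rot: [[-0.515, 0.857, -0.0], [0.857, 0.515, 0.0], [0.0, -0.0, -1.0]]
contact_force: [-0.7, -0.7, -0.0]
gripper_width: 0.0809
gripper_force: 0.0
```

Emit:
send_rows(
  deltas=[
    {"gripper": 0.85,"slide": [0,0,0.1],"twist": 0},
    {"gripper": 0.85,"slide": [0,0,0.2],"twist": 0},
    {"gripper": 0.85,"slide": [0,0,0.2],"twist": 0},
  ],
)

```text
clock: 6.82
eef_pos: [0.4529, 0.0333, 0.0052]
tcp_rot: [[-0.515, 0.857, -0.0], [0.857, 0.515, 0.0], [0.0, 0.0, -1.0]]
contact_force: [0.3, 0.3, -0.3]
gripper_width: 0.0806
gripper_force: 0.0
```

No contact at 0.0052. I try the grip here.

Emit:
send_rows(
  deltas=[
    {"gripper": 0.4,"slide": [0,0,0],"twist": 0},
    {"gripper": 0.4,"slide": [0,0,0],"twist": 0},
    {"gripper": 0.4,"slide": [0,0,0],"twist": 0},
    {"gripper": 0.4,"slide": [0,0,0],"twist": 0},
    {"gripper": 0.4,"slide": [0,0,0],"twist": 0},
  ],
)

```text
clock: 7.45
eef_pos: [0.453, 0.0333, 0.0053]
tcp_rot: [[-0.515, 0.857, 0.0], [0.857, 0.515, 0.0], [0.0, 0.0, -1.0]]
contact_force: [0.8, -0.4, 0.6]
gripper_width: 0.0531
gripper_force: 30.0
```

Contact at 53 mm with 30 N, but the bite may be shallow. I reopen and go 2.5 mm deeper to be sure.

Emit:
send_rows(
  deltas=[
    {"gripper": 0.75,"slide": [0,0,0],"twist": 0},
    {"gripper": 0.75,"slide": [0,0,0],"twist": 0},
    {"gripper": 0.75,"slide": [0,0,0.1],"twist": 0},
    {"gripper": 0.75,"slide": [0,0,0.2],"twist": 0},
    {"gripper": 0.75,"slide": [0,0,0.25],"twist": 0},
    {"gripper": 0.75,"slide": [0,0,0.25],"twist": 0},
  ],
)

```text
clock: 8.2
eef_pos: [0.4529, 0.0333, 0.0027]
tcp_rot: [[-0.515, 0.857, -0.0], [0.857, 0.515, 0.0], [0.0, -0.0, -1.0]]
contact_force: [-0.7, 0.1, -0.2]
gripper_width: 0.0713
gripper_force: 0.0
```

Emit:
send_rows(
  deltas=[
    {"gripper": 0.4,"slide": [0,0,0],"twist": 0},
    {"gripper": 0.4,"slide": [0,0,0],"twist": 0},
    {"gripper": 0.4,"slide": [0,0,0],"twist": 0},
    {"gripper": 0.4,"slide": [0,0,0],"twist": 0},
    {"gripper": 0.4,"slide": [0,0,-1],"twist": 0},
    {"gripper": 0.4,"slide": [0,0,-4],"twist": 0},
    {"gripper": 0.4,"slide": [0,0,-9],"twist": 0},
    {"gripper": 0.4,"slide": [0,0,-9],"twist": 0},
    {"gripper": 0.4,"slide": [0,0,-9],"twist": 0},
  ],
)

```text
clock: 9.32
eef_pos: [0.4528, 0.0333, 0.0928]
tcp_rot: [[-0.515, 0.857, 0.0], [0.857, 0.515, 0.0], [-0.0, 0.0, -1.0]]
contact_force: [-0.1, -0.5, -1.0]
gripper_width: 0.0534
gripper_force: 30.0
```

```bash
python3 - <<'E'
from h import *
goal(.4485,-.1945,.092,31)
w=grab('side','s6'); u=grab('wrist','w6')
im=cv2.resize(w['color'][135:235,195:280][:,:,::-1],None,fx=4.5,fy=4.5,interpolation=cv2.INTER_CUBIC)
im=cv2.convertScaleAbs(im,alpha=2.2,beta=10)
v=cv2.resize(u['color'][175:300,170:360][:,:,::-1],(684,450))
cv2.imwrite('pics/c6.png',cv2.resize(np.hstack([im,v]),None,fx=.7,fy=.7))
E
```

```text
t 9.32 pos [0.4528 0.0333 0.0928] yaw 31.0 slide [-19.31 -12.1    0.08] twist -0.0 q6 -35.1 tilt [0.0005 0.    ] F [-0.1 -0.5 -1. ] w 0.0534
```

View pics/c6.png

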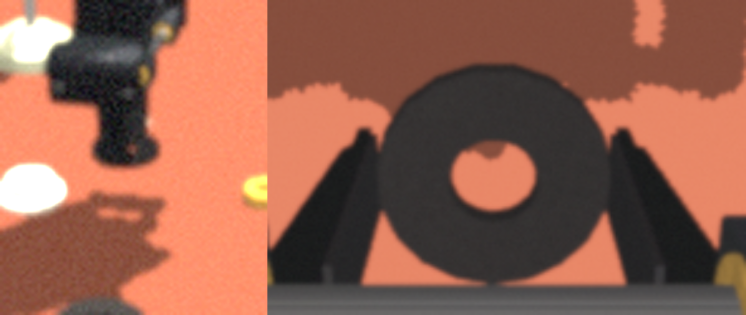

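Gasket held level, hole at composite (494,175). I carry it over the stud and look through the hole.

Emit:
send_rows(
  deltas=[
    {"gripper": 0.4,"slide": [-5,-3.1,0],"twist": 0},
    {"gripper": 0.4,"slide": [-10,-6.2,0],"twist": 0},
    {"gripper": 0.4,"slide": [-15,-9.3,0.5],"twist": 0},
    {"gripper": 0.4,"slide": [-19.3,-12.1,1],"twist": 0},
    {"gripper": 0.4,"slide": [-19.3,-12.1,1.5],"twist": 0},
    {"gripper": 0.4,"slide": [-19.3,-12.1,1.5],"twist": 0},
    {"gripper": 0.4,"slide": [-19.3,-12.1,1.5],"twist": 0},
  ],
)

```text
clock: 10.3
eef_pos: [0.4485, -0.1932, 0.0775]
tcp_rot: [[-0.516, 0.856, -0.001], [0.856, 0.516, 0.001], [0.001, -0.0, -1.0]]
contact_force: [0.8, 0.1, -0.1]
gripper_width: 0.0539
gripper_force: 30.0
```

```bash
cat >> h.py <<'E'
def local(c,s,u,v,z):  # offset of pixel at world height z from the TCP, tool x,y in mm
    return (np.array(s['tcp_rot']).T@(atz(c,u,v,z)-s['eef_pos'])*1000)[:2].round(1)
E
python3 - <<'E'
from h import *
goal(.4485,-.1945,.02,31)
s=sensors.state(); u=grab('wrist','w7'); a=load('w6')
print('ring in hand w6',local(a,dict(tcp_rot=s['tcp_rot'],eef_pos=np.array([.4528,.0333,.0928])),259.8,244.4,.0971))
v=cv2.resize(u['color'][190:300,190:330][:,:,::-1],None,fx=5.5,fy=5.5,interpolation=cv2.INTER_CUBIC); cv2.imwrite('pics/c7.png',v)
E
```

```text
t 10.3 pos [ 0.4485 -0.1932  0.0775] yaw 31.1 slide [-0.11 -0.07  5.75] twist 0.001 q6 -62.2 tilt [-0.0009  0.0007] F [ 0.8  0.1 -0.1] w 0.0539
ring in hand w6 [ 1.7 -0.6]
```

View pics/c7.png

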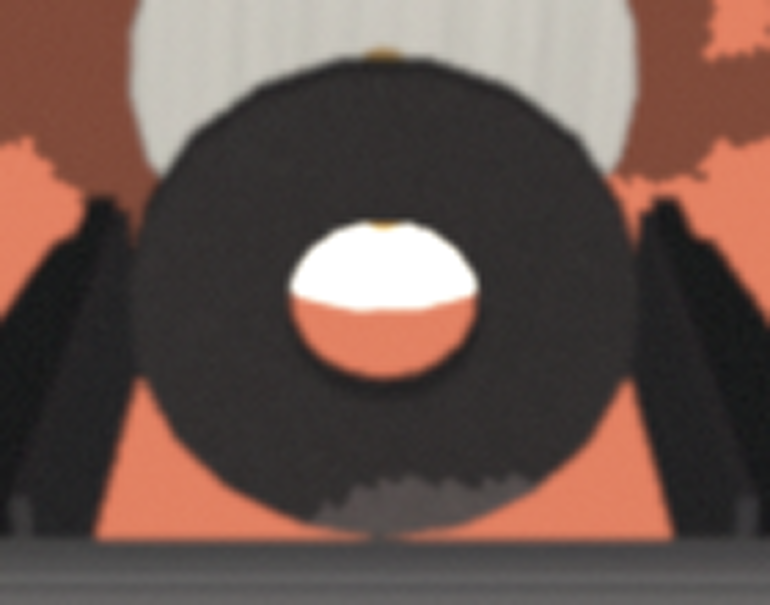

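Hole centre is at crop (385,300). The stud tip shows just inside the hole's upper edge at (383,227), and the stud base shows at (383,50) above the ring.

```bash
python3 - <<'E'
from h import *
s=sensors.state(); a=load('w7'); f=lambda x,y:(190+x/5.5,190+y/5.5)
print('tip edge',local(a,s,*f(383,228),.057),'hole',local(a,s,*f(385,300),.0818),'hole top edge',local(a,s,*f(385,222),.0818))
for z in (.005,.0): print('flange sides',local(a,s,*f(130,62),z),local(a,s,*f(637,62),z))
print('flange lower edge',local(a,s,*f(385,310),.005), 'expected -38 from axis')
print('flange centre px should be', )
print([ (np.array(proj(a,[.4485,y,z]))-190)*5.5 for y in(-.1945,) for z in (.005,.03,.057)])
E
```

```text
tip edge [-1.4 -0.6] hole [ 1.3 -0.4] hole top edge [10.2 -0.4]
flange sides [  2.2 -38.1] [ 2.1 36.9]
flange sides [  0.5 -38.9] [ 0.5 37.6]
flange lower edge [-38.3  -0.4] expected -38 from axis
flange centre px should be
[array([382.22090002,  81.80862277]), array([381.97929804, 142.57696867]), array([381.65543925, 224.03475534])]
```

Offsets are within 1 mm. I lower the gasket to about 0.5 mm above the flange and release.

Emit:
send_rows(
  deltas=[
    {"gripper": 0.4,"slide": [-0.1,0,1.5],"twist": 0},
    {"gripper": 0.4,"slide": [-0.1,0,3],"twist": 0},
    {"gripper": 0.4,"slide": [-0.1,0,4.5],"twist": 0},
    {"gripper": 0.4,"slide": [-0.1,0,6],"twist": 0},
    {"gripper": 0.4,"slide": [-0.1,0,6.7],"twist": 0},
    {"gripper": 0.4,"slide": [-0.1,0,6.9],"twist": 0},
    {"gripper": 0.4,"slide": [-0.1,0,6.94],"twist": 0},
    {"gripper": 0.4,"slide": [-0.1,0,6.94],"twist": 0},
  ],
)

```text
clock: 11.35
eef_pos: [0.4493, -0.1954, 0.0087]
tcp_rot: [[-0.515, 0.857, 0.001], [0.857, 0.515, -0.0], [-0.001, 0.0, -1.0]]
contact_force: [0.1, -0.2, -0.1]
gripper_width: 0.0541
gripper_force: 30.0
```

Emit:
send_rows(
  deltas=[
    {"gripper": 0.4,"slide": [0,0,0.06],"twist": 0},
    {"gripper": 0.4,"slide": [0,0,0.06],"twist": 0},
    {"gripper": 0.75,"slide": [0,0,0.06],"twist": 0},
    {"gripper": 0.75,"slide": [0,0,0.06],"twist": 0},
    {"gripper": 0.75,"slide": [0,0,0.06],"twist": 0},
    {"gripper": 0.75,"slide": [0,0,-1],"twist": 0},
    {"gripper": 0.75,"slide": [0,0,-5],"twist": 0},
    {"gripper": 0.75,"slide": [0,0,-9],"twist": 0},
    {"gripper": 0.75,"slide": [0,0,-9],"twist": 0},
  ],
)

```text
clock: 12.48
eef_pos: [0.4502, -0.1959, 0.1013]
tcp_rot: [[-0.515, 0.857, 0.005], [0.857, 0.515, -0.003], [-0.005, 0.003, -1.0]]
contact_force: [1.0, 0.2, -0.0]
gripper_width: 0.0714
gripper_force: 0.0
```

```bash
python3 - <<'E'
from h import *
goal(.454,.1545,.11,31)
u=grab('wrist','w8'); s=grab('side','s8'); t=grab('top','t8')
e=lambda c,X,h,f:(lambda p:cv2.resize(c['color'][int(p[1])-h:int(p[1])+h,int(p[0])-h:int(p[0])+h][:,:,::-1],(f,f),interpolation=cv2.INTER_CUBIC))(proj(c,X))
A=[.4485,-.1945,.02]
cv2.imwrite('pics/c8.png',np.hstack([e(u,A,50,260),e(s,A,25,260),e(t,A,25,260)]))
E
```

```text
t 12.47 pos [ 0.4502 -0.1959  0.1013] yaw 31.0 slide [29.83 18.38 -0.96] twist 0.0 q6 -62.2 tilt [ 0.0046 -0.0027] F [ 1.   0.2 -0. ] w 0.0714
```

View pics/c8.png

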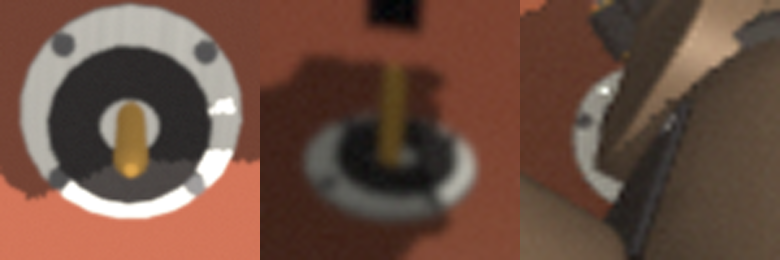

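The gasket lies flat on the flange round the stud: ring about (130,124) in the left crop, stud through its hole. Next is the large bushing.

Emit:
send_rows(
  deltas=[
    {"gripper": 0.85,"slide": [29.8,18.4,1],"twist": 0},
    {"gripper": 0.85,"slide": [29.8,18.4,1],"twist": 0},
    {"gripper": 0.85,"slide": [29.8,18.4,1],"twist": 0},
    {"gripper": 0.85,"slide": [29.8,18.4,1],"twist": 0},
    {"gripper": 0.85,"slide": [29.8,18.4,1],"twist": 0},
    {"gripper": 0.85,"slide": [29.8,18.4,1],"twist": 0},
    {"gripper": 0.85,"slide": [29.8,18.4,1],"twist": 0},
    {"gripper": 0.85,"slide": [29.8,18.4,1],"twist": 0},
    {"gripper": 0.85,"slide": [29.8,18.4,1],"twist": 0},
    {"gripper": 0.85,"slide": [29.8,18.4,1],"twist": 0},
  ],
)

```text
clock: 13.88
eef_pos: [0.4535, 0.154, 0.0883]
tcp_rot: [[-0.514, 0.858, -0.0], [0.858, 0.514, 0.0], [0.0, -0.0, -1.0]]
contact_force: [-0.6, -0.4, -0.1]
gripper_width: 0.0809
gripper_force: 0.0
```

```bash
cat >> h.py <<'E'
def blob(c,X,z,kind,half=.05):  # fit outer circle of the object near X, outline taken at height z
    im=cv2.cvtColor(c['color'],cv2.COLOR_RGB2HSV).astype(int); h,s,v=im[...,0],im[...,1],im[...,2]
    m={'white':(s<70)&(v>110),'brass':(h>18)&(h<35)&(s>110)&(v>80),'dark':v<75}[kind].astype(np.uint8)
    p=proj(c,X); q=proj(c,np.array(X)+[half,0,0]); r=int(np.hypot(*(q-p)))
    k=np.zeros_like(m); cv2.circle(k,tuple(map(int,p)),r,1,-1); m&=k
    cs,_=cv2.findContours(m,cv2.RETR_EXTERNAL,cv2.CHAIN_APPROX_NONE)
    o=cv2.convexHull(max(cs,key=cv2.contourArea))[:,0]
    P=np.array([atz(c,*(g+0.),z)[:2] for g in o],np.float32)
    (cx,cy),R=cv2.minEnclosingCircle(P); e=cv2.fitEllipse(P*1000) if len(P)>5 else None
    return (round(cx,4),round(cy,4)),round(2000*R,1),np.round(e[0],1),np.round(e[1],1)
E
python3 - <<'E'
from h import *
goal(.4535,.1545,.003,31)
w=grab('wrist','w9'); t=grab('top','t9'); X=[.4535,.1545,.004]
print(blob(w,X,.004,'white'),blob(t,X,.006,'white'), blob(load('side0'),X,.004,'white'))
E
```

```text
t 13.88 pos [0.4535 0.154  0.0883] yaw 30.9 slide [0.04 0.02 8.53] twist -0.002 q6 -20.1 tilt [-0.0001  0.    ] F [-0.6 -0.4 -0.1] w 0.0809Traceback (most recent call last):
  File "<stdin>", line 4, in <module>
  File "h.py", line 35, in blob
    return (round(cx,4),round(cy,4)),round(2000*R,1),np.round(e[0],1),np.round(e[1],1)
                                                              ~^^^
TypeError: 'NoneType' object is not subscriptable
```

```bash
python3 - <<'E'
from h import *
X=[.4535,.1545,.004]
print(blob(load('w9'),X,.006,'white'),blob(load('top0'),X,.006,'white'), blob(load('side0'),X,.006,'white'))
E
```

```text
((0.4537, 0.1565), 61.0, array([453.5, 156.3]), array([59.6, 60.6])) ((0.4553, 0.1564), 60.9, array([455.1, 156.5]), array([59.8, 60. ])) ((0.4562, 0.1632), 83.2, array([458.3, 161.2]), array([60.3, 84.5]))
```

Large is at about (0.454,0.156) and 60 mm across, agreeing in both views. Descending on it and gripping the rim.

Emit:
send_rows(
  deltas=[
    {"gripper": 0.85,"slide": [0.17,0.12,4],"twist": 0},
    {"gripper": 0.85,"slide": [0.17,0.12,7],"twist": 0},
    {"gripper": 0.85,"slide": [0.17,0.12,8.3],"twist": 0},
    {"gripper": 0.85,"slide": [0.17,0.12,8.5],"twist": 0},
    {"gripper": 0.85,"slide": [0.17,0.12,8.5],"twist": 0},
    {"gripper": 0.45,"slide": [0.17,0.12,8.5],"twist": 0},
    {"gripper": 0.45,"slide": [0.17,0.12,8.5],"twist": 0},
    {"gripper": 0.45,"slide": [0.17,0.12,8.5],"twist": 0},
    {"gripper": 0.45,"slide": [0.17,0.12,8.5],"twist": 0},
    {"gripper": 0.45,"slide": [0.17,0.12,8.5],"twist": 0},
  ],
)

```text
clock: 15.22
eef_pos: [0.4538, 0.157, 0.0037]
tcp_rot: [[-0.515, 0.857, 0.001], [0.857, 0.515, 0.0], [-0.0, 0.001, -1.0]]
contact_force: [-1.0, 0.3, 6.4]
gripper_width: 0.0582
gripper_force: 30.0
```

Gripped: 58 mm with 30 N. Lifting 10 cm.

Emit:
send_rows(
  deltas=[
    {"gripper": 0.45,"slide": [0,0,-0.5],"twist": 0},
    {"gripper": 0.45,"slide": [0,0,-2],"twist": 0},
    {"gripper": 0.45,"slide": [0,0,-5],"twist": 0},
    {"gripper": 0.45,"slide": [0,0,-9],"twist": 0},
    {"gripper": 0.45,"slide": [0,0,-10],"twist": 0},
    {"gripper": 0.45,"slide": [0,0,-10],"twist": 0},
    {"gripper": 0.45,"slide": [0,0,-10],"twist": 0},
  ],
)

```text
clock: 16.1
eef_pos: [0.4531, 0.1568, 0.1025]
tcp_rot: [[-0.515, 0.857, -0.001], [0.857, 0.515, -0.0], [0.001, -0.001, -1.0]]
contact_force: [-0.3, 0.2, -0.2]
gripper_width: 0.0587
gripper_force: 30.0
```

```bash
python3 - <<'E'
from h import *
s=sensors.state(); p=np.array(s['eef_pos']); w=grab('wrist','w10')
for dz in (0,.002): print(blob(w,p+[0,0,dz],p[2]+dz,'white',.04))
goal(.448,-.194,.104,31)
E
```

```text
((0.4531, 0.1555), 62.4, array([453.1, 155.5]), array([60. , 61.8]))
((0.4526, 0.1563), 61.7, array([452.6, 156.3]), array([59.3, 61. ]))
t 16.15 pos [0.4531 0.1568 0.1024] yaw 31.0 slide [-29.81 -18.5   -0.15] twist -0.0 q6 -19.8 tilt [-0.0018 -0.0003] F [ 0.  -0.4 -0.6] w 0.0582
```

Held level and centred. Carrying it over to the stud.

Emit:
send_rows(
  deltas=[
    {"gripper": 0.45,"slide": [-4,-2.5,0],"twist": 0},
    {"gripper": 0.45,"slide": [-9,-5.6,0],"twist": 0},
    {"gripper": 0.45,"slide": [-14,-8.7,0],"twist": 0},
    {"gripper": 0.45,"slide": [-19,-11.8,0],"twist": 0},
    {"gripper": 0.45,"slide": [-24,-14.9,0],"twist": 0},
    {"gripper": 0.45,"slide": [-28.5,-17.7,0],"twist": 0},
    {"gripper": 0.45,"slide": [-29.8,-18.5,0],"twist": 0},
    {"gripper": 0.45,"slide": [-29.8,-18.5,0],"twist": 0},
    {"gripper": 0.45,"slide": [-29.8,-18.5,0],"twist": 0},
    {"gripper": 0.45,"slide": [-29.8,-18.5,0],"twist": 0},
  ],
)

```text
clock: 17.4
eef_pos: [0.4485, -0.1925, 0.1033]
tcp_rot: [[-0.516, 0.856, -0.0], [0.856, 0.516, 0.0], [0.0, -0.0, -1.0]]
contact_force: [0.4, -1.1, -1.1]
gripper_width: 0.0582
gripper_force: 30.0
```

```bash
python3 - <<'E'
from h import *
goal(.448,-.194,.018,31); s=sensors.state(); p=np.array(s['eef_pos']); w=grab('wrist','w11')
print(blob(w,p+[0,0,.001],p[2]+.001,'white',.04))
cv2.imwrite('pics/c11.png',cv2.resize(w['color'][150:310,170:350][:,:,::-1],None,fx=3.5,fy=3.5,interpolation=cv2.INTER_CUBIC))
print(proj(w,[.448,-.194,.057]),proj(w,p+[0,0,.016]))
E
```

```text
t 17.4 pos [ 0.4485 -0.1925  0.1033] yaw 31.1 slide [-0.11 -0.12  8.53] twist 0.002 q6 -62.1 tilt [-0.0003  0.0004] F [ 0.4 -1.1 -1.1] w 0.0582
((0.4465, -0.1894), 71.4, array([ 445.5, -188.8]), array([61. , 74.8]))
[258.69290885 216.41393358] [260.56828081 256.09646193]
```

View pics/c11.png

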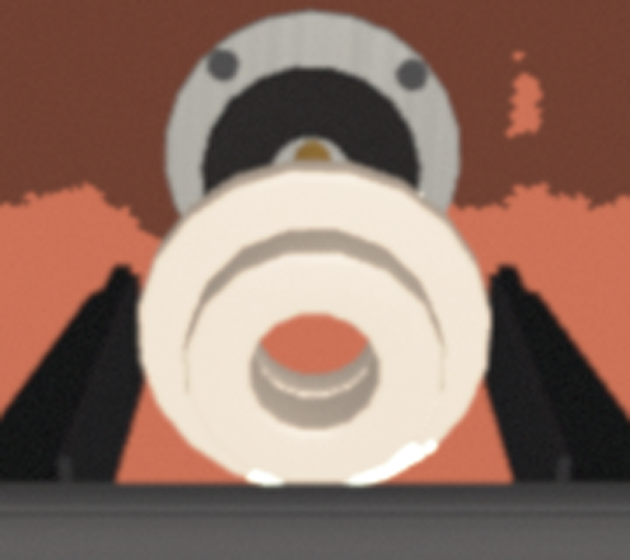

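The bushing hole is at crop (315,370), matching the TCP projection, and the stud base at (313,150) is in line with it. Lowering in two stages with force checks.

Emit:
send_rows(
  deltas=[
    {"gripper": 0.45,"slide": [-0.1,-0.1,1.5],"twist": 0},
    {"gripper": 0.45,"slide": [-0.1,-0.1,3],"twist": 0},
    {"gripper": 0.45,"slide": [-0.1,-0.1,4],"twist": 0},
    {"gripper": 0.45,"slide": [-0.1,-0.1,5],"twist": 0},
    {"gripper": 0.45,"slide": [-0.1,-0.1,6],"twist": 0},
    {"gripper": 0.45,"slide": [-0.1,-0.1,7],"twist": 0},
    {"gripper": 0.45,"slide": [-0.1,-0.1,7.5],"twist": 0},
    {"gripper": 0.45,"slide": [-0.1,-0.1,7.5],"twist": 0},
  ],
)

```text
clock: 18.45
eef_pos: [0.448, -0.1951, 0.028]
tcp_rot: [[-0.515, 0.857, -0.0], [0.857, 0.515, 0.0], [0.001, -0.0, -1.0]]
contact_force: [0.6, -0.3, -0.2]
gripper_width: 0.0582
gripper_force: 30.0
```

Emit:
send_rows(
  deltas=[
    {"gripper": 0.45,"slide": [0,0,0.4],"twist": 0},
    {"gripper": 0.45,"slide": [0,0,0.8],"twist": 0},
    {"gripper": 0.45,"slide": [0,0,1.1],"twist": 0},
    {"gripper": 0.45,"slide": [0,0,1.15],"twist": 0},
    {"gripper": 0.45,"slide": [0,0,1.15],"twist": 0},
    {"gripper": 0.45,"slide": [0,0,1.15],"twist": 0},
  ],
)

```text
clock: 19.2
eef_pos: [0.4482, -0.1952, 0.0169]
tcp_rot: [[-0.515, 0.857, 0.0], [0.857, 0.515, 0.0], [-0.0, 0.0, -1.0]]
contact_force: [-0.1, 0.3, -1.1]
gripper_width: 0.0585
gripper_force: 30.0
```

Emit:
send_rows(
  deltas=[
    {"gripper": 0.45,"slide": [0,0,0.04],"twist": 0},
    {"gripper": 0.45,"slide": [0,0,0.08],"twist": 0},
    {"gripper": 0.45,"slide": [0,0,0.08],"twist": 0},
  ],
)

```text
clock: 19.58
eef_pos: [0.4481, -0.1951, 0.016]
tcp_rot: [[-0.515, 0.857, 0.0], [0.857, 0.515, 0.0], [0.0, 0.0, -1.0]]
contact_force: [0.8, -0.5, -0.9]
gripper_width: 0.0584
gripper_force: 30.0
```

Emit:
send_rows(
  deltas=[
    {"gripper": 0.45,"slide": [0,0,0.03],"twist": 0},
    {"gripper": 0.45,"slide": [0,0,0.05],"twist": 0},
    {"gripper": 0.45,"slide": [0,0,0.05],"twist": 0},
  ],
)

```text
clock: 19.95
eef_pos: [0.4482, -0.1951, 0.0158]
tcp_rot: [[-0.515, 0.857, 0.0], [0.857, 0.515, -0.0], [-0.0, 0.0, -1.0]]
contact_force: [-1.0, 0.8, 4.7]
gripper_width: 0.0587
gripper_force: 30.0
```

Contact is 4.7 N at the expected height, so it's seated. Release and rise. I also check the microphone's clearance from the small bushing.

Emit:
send_rows(
  deltas=[
    {"gripper": 0.8,"slide": [0,0,0],"twist": 0},
    {"gripper": 0.8,"slide": [0,0,0],"twist": 0},
    {"gripper": 0.8,"slide": [0,0,0],"twist": 0},
    {"gripper": 0.8,"slide": [0,0,0],"twist": 0},
    {"gripper": 0.8,"slide": [0,0,-1.5],"twist": 0},
    {"gripper": 0.8,"slide": [0,0,-5],"twist": 0},
    {"gripper": 0.8,"slide": [0,0,-9],"twist": 0},
    {"gripper": 0.8,"slide": [0,0,-9],"twist": 0},
    {"gripper": 0.8,"slide": [0,0,-9],"twist": 0},
  ],
)

```text
clock: 21.08
eef_pos: [0.448, -0.195, 0.1058]
tcp_rot: [[-0.515, 0.857, 0.0], [0.857, 0.515, -0.0], [-0.0, 0.0, -1.0]]
contact_force: [-0.4, 0.1, -0.1]
gripper_width: 0.076
gripper_force: 0.0
```

```bash
python3 - <<'E'
from h import *
t=load('top0'); s=load('side0'); k=.64
print('mic head',tri((t,157*k,235*k),(s,302*k,180*k)))
for n,X,z,kd in (('small',[.609,.193,.004],.006,'white'),('nut',[.591,0,.01],.012,'brass')): print(n,blob(t,X,z,kd,.04))
w=grab('wrist','w12'); print('placed large on flange', blob(w,[.4485,-.1945,.015],.018,'white',.034))
for y in (31,50,): goal(.609,.193,.11,y)
E
```

```text
mic head (array([0.6068208 , 0.36911169, 0.14898954]), [np.float64(0.00016419133138502527), np.float64(0.0001641913313850083)])
small ((0.61, 0.1941), 46.5, array([610.3, 193.9]), array([45.3, 46.1]))
nut ((0.5905, 0.0009), 35.0, array([590.3,   1. ]), array([33.8, 34.3]))
placed large on flange ((0.4477, -0.1941), 65.8, array([ 447.9, -193.9]), array([63.8, 65.2]))
t 21.12 pos [ 0.4478 -0.1949  0.1053] yaw 31.0 slide [24.95 33.8  -0.46] twist -0.0 q6 -62.3 tilt [-0.0006  0.0004] F [ 0.2  0.2 -0.3] w 0.0763
t 21.12 pos [ 0.4478 -0.1949  0.1053] yaw 31.0 slide [24.95 33.8  -0.46] twist -0.332 q6 -62.3 tilt [-0.0006  0.0004] F [ 0.2  0.2 -0.3] w 0.0763
```

The mic head is 0.18 m from the small bushing, so it's clear. Moving over the small bushing.

Emit:
send_rows(
  deltas=[
    {"gripper": 0.7,"slide": [25,33.8,1],"twist": 0},
    {"gripper": 0.7,"slide": [25,33.8,1],"twist": 0},
    {"gripper": 0.7,"slide": [25,33.8,1],"twist": 0},
    {"gripper": 0.7,"slide": [25,33.8,1],"twist": 0},
    {"gripper": 0.7,"slide": [25,33.8,1],"twist": 0},
    {"gripper": 0.7,"slide": [25,33.8,1],"twist": 0},
    {"gripper": 0.7,"slide": [25,33.8,1],"twist": 0},
    {"gripper": 0.7,"slide": [25,33.8,1],"twist": 0},
    {"gripper": 0.7,"slide": [25,33.8,1],"twist": 0},
    {"gripper": 0.7,"slide": [25,33.8,1],"twist": 0},
  ],
)

```text
clock: 22.38
eef_pos: [0.6087, 0.1921, 0.0953]
tcp_rot: [[-0.514, 0.858, -0.001], [0.858, 0.514, -0.0], [0.0, -0.001, -1.0]]
contact_force: [-0.8, -0.0, 0.4]
gripper_width: 0.0667
gripper_force: 0.0
```

Emit:
send_rows(
  deltas=[
    {"gripper": 0.7,"slide": [0,0,0],"twist": 0},
    {"gripper": 0.7,"slide": [0,0,0],"twist": 0},
    {"gripper": 0.7,"slide": [0,0,0],"twist": 0},
  ],
)

```text
clock: 22.75
eef_pos: [0.6091, 0.193, 0.0957]
tcp_rot: [[-0.515, 0.857, 0.0], [0.857, 0.515, 0.0], [-0.0, 0.0, -1.0]]
contact_force: [0.1, 0.6, -0.3]
gripper_width: 0.0668
gripper_force: 0.0
```

```bash
python3 - <<'E'
from h import *
w=grab('wrist','w13'); (x,y),d,e,f=blob(w,[.6095,.193,.004],.0055,'white',.045); print(x,y,d,e,f)
goal(x,y,.0037,31); goal(.6095,.193,.0037,31)
E
```

```text
0.6088 0.1942 46.6 [608.8 194.2] [45.5 46.2]
t 22.8 pos [0.6091 0.1931 0.0957] yaw 31.0 slide [0.11 0.03 9.2 ] twist -0.0 q6 -19.3 tilt [0.0001 0.0001] F [-0.2 -0.7 -1.1] w 0.0664
t 22.8 pos [0.6091 0.1931 0.0957] yaw 31.0 slide [-0.03  0.03  9.2 ] twist -0.0 q6 -19.3 tilt [0.0001 0.0001] F [-0.2 -0.7 -1.1] w 0.0664
```

Emit:
send_rows(
  deltas=[
    {"gripper": 0.7,"slide": [0.08,0.03,4],"twist": 0},
    {"gripper": 0.7,"slide": [0.08,0.03,7.5],"twist": 0},
    {"gripper": 0.7,"slide": [0.08,0.03,9],"twist": 0},
    {"gripper": 0.7,"slide": [0.08,0.03,9.2],"twist": 0},
    {"gripper": 0.7,"slide": [0.08,0.03,9.2],"twist": 0},
    {"gripper": 0.35,"slide": [0.08,0.03,9.2],"twist": 0},
    {"gripper": 0.35,"slide": [0.08,0.03,9.2],"twist": 0},
    {"gripper": 0.35,"slide": [0.08,0.03,9.2],"twist": 0},
    {"gripper": 0.35,"slide": [0.08,0.03,9.2],"twist": 0},
    {"gripper": 0.35,"slide": [0.08,0.03,9.2],"twist": 0},
  ],
)

```text
clock: 24.05
eef_pos: [0.6092, 0.1941, 0.0041]
tcp_rot: [[-0.515, 0.857, 0.001], [0.857, 0.515, 0.0], [-0.0, 0.001, -1.0]]
contact_force: [-0.6, -1.0, 5.9]
gripper_width: 0.0437
gripper_force: 30.0
```

Gripped: 44 mm with 30 N. Lift and check it in the hand.

Emit:
send_rows(
  deltas=[
    {"gripper": 0.35,"slide": [0,0,-0.5],"twist": 0},
    {"gripper": 0.35,"slide": [0,0,-2],"twist": 0},
    {"gripper": 0.35,"slide": [0,0,-5],"twist": 0},
    {"gripper": 0.35,"slide": [0,0,-9],"twist": 0},
    {"gripper": 0.35,"slide": [0,0,-10.5],"twist": 0},
    {"gripper": 0.35,"slide": [0,0,-10.5],"twist": 0},
    {"gripper": 0.35,"slide": [0,0,-10.5],"twist": 0},
  ],
)

```text
clock: 24.92
eef_pos: [0.6083, 0.1939, 0.1073]
tcp_rot: [[-0.515, 0.857, -0.002], [0.857, 0.515, -0.0], [0.001, -0.002, -1.0]]
contact_force: [-0.8, 0.1, -1.9]
gripper_width: 0.0435
gripper_force: 30.0
```

```bash
python3 - <<'E'
from h import *
s=sensors.state(); p=np.array(s['eef_pos']); w=grab('wrist','w14')
print(blob(w,p+[0,0,.001],p[2]+.001,'white',.035))
goal(.448,-.1948,.108,31)
E
```

```text
((0.6075, 0.1941), 46.8, array([607.4, 194. ]), array([45.2, 46.4]))
t 24.98 pos [0.6083 0.1939 0.1072] yaw 31.0 slide [-2.507e+01 -3.376e+01 -3.000e-02] twist -0.0 q6 -19.2 tilt [-0.0022 -0.0004] F [-0.6  0.2 -0.3] w 0.0438
```

Held level and centred. Carrying it to the stud.

Emit:
send_rows(
  deltas=[
    {"gripper": 0.35,"slide": [-3,-4,0],"twist": 0},
    {"gripper": 0.35,"slide": [-6,-8,0],"twist": 0},
    {"gripper": 0.35,"slide": [-9,-12.1,0],"twist": 0},
    {"gripper": 0.35,"slide": [-12,-16.1,0],"twist": 0},
    {"gripper": 0.35,"slide": [-15,-20.2,0],"twist": 0},
    {"gripper": 0.35,"slide": [-18,-24.2,0],"twist": 0},
    {"gripper": 0.35,"slide": [-21,-28.3,0],"twist": 0},
    {"gripper": 0.35,"slide": [-24,-32.3,0],"twist": 0},
    {"gripper": 0.35,"slide": [-25.1,-33.7,0],"twist": 0},
    {"gripper": 0.35,"slide": [-25.1,-33.7,0],"twist": 0},
  ],
)

```text
clock: 26.22
eef_pos: [0.449, -0.1951, 0.108]
tcp_rot: [[-0.513, 0.858, -0.001], [0.858, 0.513, 0.001], [0.001, -0.0, -1.0]]
contact_force: [0.7, 0.1, -0.7]
gripper_width: 0.0432
gripper_force: 30.0
```

Emit:
send_rows(
  deltas=[
    {"gripper": 0.35,"slide": [0,0,0],"twist": 0},
    {"gripper": 0.35,"slide": [0,0,0],"twist": 0},
  ],
)

```text
clock: 26.48
eef_pos: [0.4497, -0.1936, 0.1085]
tcp_rot: [[-0.516, 0.856, -0.0], [0.856, 0.516, 0.0], [0.0, 0.0, -1.0]]
contact_force: [0.0, -0.8, -0.7]
gripper_width: 0.0436
gripper_force: 30.0
```

```bash
python3 -c "
from h import *
goal(.448,-.195,.0365,31)"
```

```text
t 26.48 pos [ 0.4497 -0.1936  0.1085] yaw 31.1 slide [-0.04 -0.22  7.2 ] twist 0.002 q6 -62.1 tilt [-0.0001  0.0003] F [ 0.  -0.8 -0.7] w 0.0436
```

Emit:
send_rows(
  deltas=[
    {"gripper": 0.35,"slide": [-0.05,-0.2,0.5],"twist": 0},
    {"gripper": 0.35,"slide": [-0.05,-0.2,1.5],"twist": 0},
    {"gripper": 0.35,"slide": [-0.05,-0.2,3],"twist": 0},
    {"gripper": 0.35,"slide": [-0.05,-0.2,4],"twist": 0},
    {"gripper": 0.35,"slide": [-0.05,-0.2,5],"twist": 0},
    {"gripper": 0.35,"slide": [-0.05,-0.2,6],"twist": 0},
    {"gripper": 0.35,"slide": [-0.05,-0.2,6.6],"twist": 0},
    {"gripper": 0.35,"slide": [-0.05,-0.2,6.6],"twist": 0},
    {"gripper": 0.35,"slide": [-0.05,-0.2,6.6],"twist": 0},
  ],
)

```text
clock: 27.6
eef_pos: [0.448, -0.1962, 0.0428]
tcp_rot: [[-0.515, 0.857, 0.0], [0.857, 0.515, -0.0], [-0.0, 0.0, -1.0]]
contact_force: [-0.0, 0.3, -0.6]
gripper_width: 0.0436
gripper_force: 30.0
```

Emit:
send_rows(
  deltas=[
    {"gripper": 0.35,"slide": [0,0,0.2],"twist": 0},
    {"gripper": 0.35,"slide": [0,0,0.4],"twist": 0},
    {"gripper": 0.35,"slide": [0,0,0.5],"twist": 0},
    {"gripper": 0.35,"slide": [0,0,0.5],"twist": 0},
  ],
)

```text
clock: 28.1
eef_pos: [0.4478, -0.1961, 0.0375]
tcp_rot: [[-0.515, 0.857, -0.0], [0.857, 0.515, 0.0], [0.0, 0.0, -1.0]]
contact_force: [-0.5, 0.1, 0.8]
gripper_width: 0.0436
gripper_force: 30.0
```

Emit:
send_rows(
  deltas=[
    {"gripper": 0.35,"slide": [0.08,0.06,0.04],"twist": 0},
    {"gripper": 0.35,"slide": [0.08,0.06,0.08],"twist": 0},
    {"gripper": 0.35,"slide": [0.08,0.06,0.08],"twist": 0},
  ],
)

```text
clock: 28.48
eef_pos: [0.448, -0.1951, 0.0368]
tcp_rot: [[-0.515, 0.857, 0.0], [0.857, 0.515, 0.0], [0.0, 0.0, -1.0]]
contact_force: [-0.7, 0.4, -1.0]
gripper_width: 0.0436
gripper_force: 30.0
```

Emit:
send_rows(
  deltas=[
    {"gripper": 0.35,"slide": [0,0,0.03],"twist": 0},
    {"gripper": 0.35,"slide": [0,0,0.06],"twist": 0},
    {"gripper": 0.35,"slide": [0,0,0.06],"twist": 0},
  ],
)

```text
clock: 28.85
eef_pos: [0.448, -0.1951, 0.0362]
tcp_rot: [[-0.515, 0.857, 0.0], [0.857, 0.515, 0.0], [0.0, 0.0, -1.0]]
contact_force: [0.1, -0.6, -0.3]
gripper_width: 0.0436
gripper_force: 30.0
```

Emit:
send_rows(
  deltas=[
    {"gripper": 0.35,"slide": [0,0,0.04],"twist": 0},
    {"gripper": 0.35,"slide": [0,0,0.06],"twist": 0},
    {"gripper": 0.35,"slide": [0,0,0.06],"twist": 0},
  ],
)

```text
clock: 29.22
eef_pos: [0.448, -0.1951, 0.036]
tcp_rot: [[-0.515, 0.857, 0.0], [0.857, 0.515, -0.0], [-0.0, 0.0, -1.0]]
contact_force: [-1.4, 1.1, 7.9]
gripper_width: 0.0437
gripper_force: 30.0
```

Seated: contact is 7.9 N at the expected height. Release and rise.

Emit:
send_rows(
  deltas=[
    {"gripper": 0.65,"slide": [0,0,-0.03],"twist": 0},
    {"gripper": 0.65,"slide": [0,0,-0.03],"twist": 0},
    {"gripper": 0.65,"slide": [0,0,-0.03],"twist": 0},
    {"gripper": 0.65,"slide": [0,0,-0.03],"twist": 0},
    {"gripper": 0.65,"slide": [0,0,-1.5],"twist": 0},
    {"gripper": 0.65,"slide": [0,0,-5],"twist": 0},
    {"gripper": 0.65,"slide": [0,0,-8],"twist": 0},
    {"gripper": 0.65,"slide": [0,0,-8],"twist": 0},
    {"gripper": 0.65,"slide": [0,0,-8],"twist": 0},
  ],
)

```text
clock: 30.35
eef_pos: [0.4478, -0.195, 0.1156]
tcp_rot: [[-0.515, 0.857, 0.0], [0.857, 0.515, -0.0], [-0.0, 0.0, -1.0]]
contact_force: [0.9, 0.4, 0.7]
gripper_width: 0.0618
gripper_force: 0.0
```

```bash
python3 - <<'E'
from h import *
w=grab('wrist','w15'); print('neck of small', blob(w,[.448,-.1945,.048],.048,'white',.02))
goal(.5905,.001,.10,31)
E
```

```text
neck of small ((0.4476, -0.1947), 40.2, array([ 447.4, -194.9]), array([38.3, 39.6]))
t 30.4 pos [ 0.4476 -0.1949  0.1152] yaw 31.0 slide [ 9.44 22.34  1.52] twist -0.0 q6 -62.3 tilt [-0.0007  0.0005] F [-0.4 -0.1  0.4] w 0.062
```

Emit:
send_rows(
  deltas=[
    {"gripper": 0.55,"slide": [9.4,22.3,1.5],"twist": 0},
    {"gripper": 0.55,"slide": [9.4,22.3,1.5],"twist": 0},
    {"gripper": 0.55,"slide": [9.4,22.3,1.5],"twist": 0},
    {"gripper": 0.55,"slide": [9.4,22.3,1.5],"twist": 0},
    {"gripper": 0.55,"slide": [9.4,22.3,1.5],"twist": 0},
    {"gripper": 0.55,"slide": [9.4,22.3,1.5],"twist": 0},
    {"gripper": 0.55,"slide": [9.4,22.3,1.5],"twist": 0},
    {"gripper": 0.55,"slide": [9.4,22.3,1.5],"twist": 0},
  ],
)

```text
clock: 31.4
eef_pos: [0.5904, -0.0006, 0.1007]
tcp_rot: [[-0.514, 0.858, 0.0], [0.858, 0.514, 0.0], [0.0, 0.0, -1.0]]
contact_force: [0.4, 0.2, -0.5]
gripper_width: 0.0524
gripper_force: 0.0
```

```bash
python3 - <<'E'
from h import *
w=grab('wrist','w16'); (x,y),d,e,f=blob(w,[.5905,.001,.01],.014,'brass',.035); print(x,y,d,e,f)
goal(x,y,.0065,31); goal(.5905,.001,.0065,31)
E
```

```text
0.5898 0.0027 33.6 [589.5   2.4] [31.8 33. ]
t 31.45 pos [ 5.905e-01 -5.000e-04  1.007e-01] yaw 30.9 slide [0.31 0.11 9.42] twist -0.001 q6 -37.4 tilt [0.0001 0.    ] F [-0.3  0.1 -0.3] w 0.0523
t 31.45 pos [ 5.905e-01 -5.000e-04  1.007e-01] yaw 30.9 slide [0.13 0.08 9.42] twist -0.001 q6 -37.4 tilt [0.0001 0.    ] F [-0.3  0.1 -0.3] w 0.0523
```

Emit:
send_rows(
  deltas=[
    {"gripper": 0.55,"slide": [0.22,0.1,4],"twist": 0},
    {"gripper": 0.55,"slide": [0.22,0.1,7.5],"twist": 0},
    {"gripper": 0.55,"slide": [0.22,0.1,9.2],"twist": 0},
    {"gripper": 0.55,"slide": [0.22,0.1,9.45],"twist": 0},
    {"gripper": 0.55,"slide": [0.22,0.1,9.45],"twist": 0},
    {"gripper": 0.2,"slide": [0.22,0.1,9.45],"twist": 0},
    {"gripper": 0.2,"slide": [0.22,0.1,9.45],"twist": 0},
    {"gripper": 0.2,"slide": [0.22,0.1,9.45],"twist": 0},
    {"gripper": 0.2,"slide": [0.22,0.1,9.45],"twist": 0},
    {"gripper": 0.2,"slide": [0.22,0.1,9.45],"twist": 0},
  ],
)

```text
clock: 32.7
eef_pos: [0.5907, 0.0027, 0.0067]
tcp_rot: [[-0.515, 0.857, 0.001], [0.857, 0.515, -0.0], [-0.0, 0.001, -1.0]]
contact_force: [-1.6, 0.9, 6.4]
gripper_width: 0.0321
gripper_force: 30.0
```

Emit:
send_rows(
  deltas=[
    {"gripper": 0.2,"slide": [0,0,-0.5],"twist": 0},
    {"gripper": 0.2,"slide": [0,0,-2],"twist": 0},
    {"gripper": 0.2,"slide": [0,0,-5],"twist": 0},
    {"gripper": 0.2,"slide": [0,0,-9],"twist": 0},
    {"gripper": 0.2,"slide": [0,0,-12],"twist": 0},
    {"gripper": 0.2,"slide": [0,0,-12],"twist": 0},
    {"gripper": 0.2,"slide": [0,0,-12],"twist": 0},
  ],
)

```text
clock: 33.58
eef_pos: [0.59, 0.0028, 0.1257]
tcp_rot: [[-0.515, 0.857, -0.001], [0.857, 0.515, 0.0], [0.0, -0.0, -1.0]]
contact_force: [-0.2, 0.1, -0.6]
gripper_width: 0.0324
gripper_force: 30.0
```

```bash
python3 - <<'E'
from h import *
s=sensors.state(); p=np.array(s['eef_pos']); w=grab('wrist','w17')
print(blob(w,p+[0,0,.007],p[2]+.0075,'brass',.03))
goal(.448,-.195,.125,31)
E
```

```text
((0.5883, 0.0038), 35.7, array([588.6,   3.8]), array([32.7, 35.4]))
t 33.62 pos [0.5899 0.0028 0.1253] yaw 31.0 slide [ -9.64 -22.35   0.05] twist -0.0 q6 -37.2 tilt [-0.0014  0.0002] F [ 0.6  0.6 -0.7] w 0.0322
```

Nut held. Carrying it to the stud.

Emit:
send_rows(
  deltas=[
    {"gripper": 0.2,"slide": [-2,-4.6,0],"twist": 0},
    {"gripper": 0.2,"slide": [-4,-9.3,0],"twist": 0},
    {"gripper": 0.2,"slide": [-6,-13.9,0],"twist": 0},
    {"gripper": 0.2,"slide": [-8,-18.5,0],"twist": 0},
    {"gripper": 0.2,"slide": [-9.7,-22.3,0],"twist": 0},
    {"gripper": 0.2,"slide": [-9.7,-22.3,0],"twist": 0},
    {"gripper": 0.2,"slide": [-9.7,-22.3,0],"twist": 0},
    {"gripper": 0.2,"slide": [-9.7,-22.3,0],"twist": 0},
  ],
)

```text
clock: 34.62
eef_pos: [0.4497, -0.1944, 0.1257]
tcp_rot: [[-0.516, 0.857, -0.0], [0.857, 0.516, 0.0], [0.001, -0.0, -1.0]]
contact_force: [-0.4, 0.1, -0.6]
gripper_width: 0.0325
gripper_force: 30.0
```

```bash
python3 -c "
from h import *
goal(.4485,-.1955,.055,31); goal(.448,-.195,.055,31)"
```

```text
t 34.62 pos [ 0.4497 -0.1944  0.1257] yaw 31.1 slide [-0.04 -0.15  7.07] twist 0.001 q6 -62.2 tilt [-0.0004  0.0005] F [-0.4  0.1 -0.6] w 0.0325
t 34.62 pos [ 0.4497 -0.1944  0.1257] yaw 31.1 slide [ 0.03 -0.17  7.07] twist 0.001 q6 -62.2 tilt [-0.0004  0.0005] F [-0.4  0.1 -0.6] w 0.0325
```

Emit:
send_rows(
  deltas=[
    {"gripper": 0.2,"slide": [0.05,-0.13,1],"twist": 0},
    {"gripper": 0.2,"slide": [0.05,-0.13,2.5],"twist": 0},
    {"gripper": 0.2,"slide": [0.05,-0.13,4],"twist": 0},
    {"gripper": 0.2,"slide": [0.05,-0.13,5],"twist": 0},
    {"gripper": 0.2,"slide": [0.05,-0.13,5.6],"twist": 0},
    {"gripper": 0.2,"slide": [0.05,-0.13,5.6],"twist": 0},
    {"gripper": 0.2,"slide": [0.05,-0.13,5.6],"twist": 0},
  ],
)

```text
clock: 35.5
eef_pos: [0.448, -0.1956, 0.0703]
tcp_rot: [[-0.515, 0.857, 0.0], [0.857, 0.515, -0.0], [-0.0, 0.0, -1.0]]
contact_force: [-0.0, 0.5, -0.4]
gripper_width: 0.0319
gripper_force: 30.0
```

```bash
python3 - <<'E'
from h import *
goal(.448,-.195,.055,31); w=grab('wrist','w18'); s=grab('side','s18')
v=cv2.resize(w['color'][185:300,190:330][:,:,::-1],None,fx=3.4,fy=3.4,interpolation=cv2.INTER_CUBIC)
p=proj(s,[.448,-.195,.05]).astype(int); b=cv2.resize(s['color'][p[1]-30:p[1]+20,p[0]-20:p[0]+20][:,:,::-1],(312,391),interpolation=cv2.INTER_CUBIC)
cv2.imwrite('pics/c18.png',np.hstack([v,b]))
E
```

```text
t 35.5 pos [ 0.448  -0.1956  0.0703] yaw 31.0 slide [0.05 0.03 1.53] twist -0.0 q6 -62.3 tilt [ 0.0005 -0.0002] F [-0.   0.5 -0.4] w 0.0319
```

View pics/c18.png

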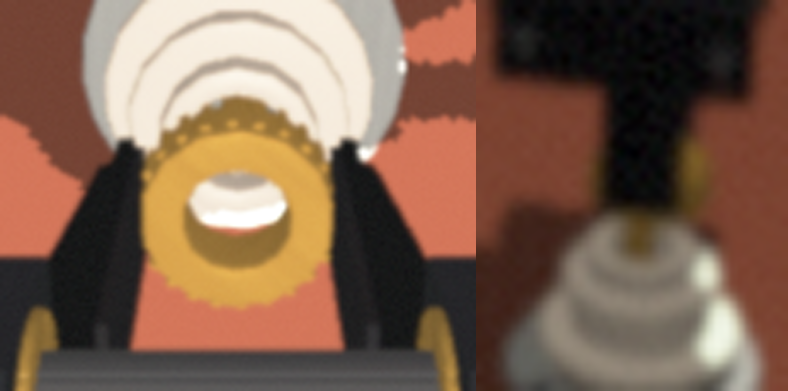

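The stack sits well, with both porcelains concentric and level, and the nut is directly above at (238,215). I check with the projection where the stud tip should hide.

```bash
python3 - <<'E'
from h import *
w=load('w18'); s=sensors.state(); p=np.array(s['eef_pos']); R=np.array(s['tcp_rot'])
f=lambda X:((proj(w,X)-[190,185])*3.4).round(1)
print('stud tip',f([.448,-.1945,.057]),f([.448,-.1945,.05]))
for n,d in (('top',-.0073),('bot',.0067)): print(n,[f(p+R@[x,0,d]).tolist() for x in (-.009,0,.009)])
# nut hole top rim measured: rows 172..~268, cols 185..292
g=lambda u,v:(190+u/3.4,185+v/3.4)
print('nut top hole local', local(w,s,*g(238,222),p[2]+.0073),'nut outer', local(w,s,*g(238,219),p[2]+.0073))
# pixels of small neck top: visible inside hole white top arc at row 185
print('small neck top centre px',f([.448,-.195,.048]), 'neck back edge',f(np.array([.448,-.195,.048])+R@[.016,0,0]), 'hole back', f(np.array([.448,-.195,.048])+R@[-.01,0,0]))
E
```

```text
stud tip [242.3 161. ] [242.1 146. ]
top [[239.7, 265.0], [239.7, 217.3], [239.7, 168.1]]
bot [[239.5, 226.4], [239.5, 181.5], [239.6, 135.3]]
nut top hole local [-0.9 -0.3] nut outer [-0.3 -0.3]
small neck top centre px [240.7 143.9] neck back edge [240.8  66.2] hole back [240.7 190.8]
```

Everything agrees: the tip should project at (242,161), hidden just behind the nut's rim. I nudge +1.2 mm along tool x and lower.

Emit:
send_rows(
  deltas=[
    {"gripper": 0.2,"slide": [0.12,0.05,0],"twist": 0},
    {"gripper": 0.2,"slide": [0.12,0.05,0.3],"twist": 0},
    {"gripper": 0.2,"slide": [0.12,0.05,0.6],"twist": 0},
    {"gripper": 0.2,"slide": [0.12,0.05,0.9],"twist": 0},
    {"gripper": 0.2,"slide": [0.12,0.05,0.9],"twist": 0},
  ],
)

```text
clock: 36.22
eef_pos: [0.4476, -0.1942, 0.0607]
tcp_rot: [[-0.515, 0.857, -0.0], [0.857, 0.515, 0.0], [0.001, -0.0, -1.0]]
contact_force: [0.0, 0.3, -1.0]
gripper_width: 0.0322
gripper_force: 30.0
```

Emit:
send_rows(
  deltas=[
    {"gripper": 0.2,"slide": [0,0,0.2],"twist": 0},
    {"gripper": 0.2,"slide": [0,0,0.4],"twist": 0},
    {"gripper": 0.2,"slide": [0,0,0.54],"twist": 0},
    {"gripper": 0.2,"slide": [0,0,0.54],"twist": 0},
  ],
)

```text
clock: 36.72
eef_pos: [0.4477, -0.1942, 0.0555]
tcp_rot: [[-0.515, 0.857, -0.0], [0.857, 0.515, 0.0], [0.0, 0.0, -1.0]]
contact_force: [0.7, 0.7, -0.1]
gripper_width: 0.0323
gripper_force: 30.0
```

Emit:
send_rows(
  deltas=[
    {"gripper": 0.2,"slide": [0,0,0.04],"twist": 0},
    {"gripper": 0.2,"slide": [0,0,0.08],"twist": 0},
    {"gripper": 0.2,"slide": [0,0,0.08],"twist": 0},
  ],
)

```text
clock: 37.1
eef_pos: [0.4477, -0.1942, 0.0549]
tcp_rot: [[-0.515, 0.857, 0.0], [0.857, 0.515, 0.0], [0.0, 0.0, -1.0]]
contact_force: [-0.2, 0.3, -1.2]
gripper_width: 0.0322
gripper_force: 30.0
```

Emit:
send_rows(
  deltas=[
    {"gripper": 0.2,"slide": [0,0,0.03],"twist": 0},
    {"gripper": 0.2,"slide": [0,0,0.04],"twist": 0},
    {"gripper": 0.2,"slide": [0,0,0.04],"twist": 0},
  ],
)

```text
clock: 37.48
eef_pos: [0.4477, -0.1942, 0.0546]
tcp_rot: [[-0.515, 0.857, 0.0], [0.857, 0.515, -0.0], [-0.0, 0.0, -1.0]]
contact_force: [-1.1, -0.1, 3.6]
gripper_width: 0.0323
gripper_force: 30.0
```

Nut seated: 3.6 N at the expected 0.0546. Release, rise, and move off to the side so the cameras can see.

Emit:
send_rows(
  deltas=[
    {"gripper": 0.6,"slide": [0,0,0],"twist": 0},
    {"gripper": 0.6,"slide": [0,0,0],"twist": 0},
    {"gripper": 0.6,"slide": [0,0,0],"twist": 0},
    {"gripper": 0.6,"slide": [0,0,0],"twist": 0},
    {"gripper": 0.6,"slide": [0,0,-1.5],"twist": 0},
    {"gripper": 0.6,"slide": [0,0,-5],"twist": 0},
    {"gripper": 0.6,"slide": [0,0,-9],"twist": 0},
    {"gripper": 0.6,"slide": [0,0,-12],"twist": 0},
    {"gripper": 0.6,"slide": [0,0,-12],"twist": 0},
    {"gripper": 0.6,"slide": [0,0,-12],"twist": 0},
  ],
)

```text
clock: 38.72
eef_pos: [0.4474, -0.194, 0.1744]
tcp_rot: [[-0.515, 0.857, -0.0], [0.857, 0.515, 0.0], [0.0, -0.0, -1.0]]
contact_force: [-0.3, -0.5, 0.2]
gripper_width: 0.0574
gripper_force: 0.0
```

Emit:
send_rows(
  deltas=[
    {"gripper": 0.6,"slide": [6,6,0],"twist": 0},
    {"gripper": 0.6,"slide": [12,10,0],"twist": 0},
    {"gripper": 0.6,"slide": [20,12,0],"twist": 0},
    {"gripper": 0.6,"slide": [20,12,0],"twist": 0},
    {"gripper": 0.6,"slide": [20,12,0],"twist": 0},
    {"gripper": 0.6,"slide": [20,12,0],"twist": 0},
  ],
)

```text
clock: 39.48
eef_pos: [0.4475, 0.0388, 0.1739]
tcp_rot: [[-0.516, 0.857, -0.001], [0.857, 0.516, -0.0], [0.001, -0.001, -1.0]]
contact_force: [0.4, 0.7, 0.2]
gripper_width: 0.0568
gripper_force: 0.0
```

```bash
python3 - <<'E'
from h import *
t=grab('top','t20'); s=grab('side','s20'); goal(.45,-.195,.2)
print('brass top',blob(t,[.4485,-.1945,.06],.062,'brass',.03))
c,d=blob(t,[.4485,-.1945,.02],.016,'white',.045)[:2]; print('white',c,d)
hs=cv2.cvtColor(s['color'],cv2.COLOR_RGB2HSV); p=proj(s,[.448,-.1945,.05])
# brightness profile down the stack in the side view at predicted heights
for z in (.062,.055,.049,.044,.036,.03,.024,.016,.009,.003):
    X=np.array([.448,-.1945,z]); d=np.array(s['position'])-X; d[2]=0; d/=np.linalg.norm(d)
    r={.062:0,.055:.0175,.049:.0175,.044:.016,.036:.023,.03:.021,.024:.021,.016:.03,.009:.028,.003:.038}[z]
    u=proj(s,X+d*r).round().astype(int); print(z,hs[u[1],u[0]].tolist(),end=' ')
print()
t0=load('top0'); df=cv2.absdiff(t0['color'],t['color']).max(2)
for n,q in (('key',(143,357)),('mic',(172,235)),('speaker',(633,190)),('orange',(238,364)),('ringB',(428,403)),('earth',(512,246))):
    a,b=int(q[0]*.64),int(q[1]*.64); print(n,int((df[b-22:b+22,a-22:a+22]>50).sum()),end='; ')
E
```

```text
t 39.58 pos [0.4477 0.0381 0.1741] yaw 30.9 slide [-20.11 -11.79  -2.59] twist 0 q6 -34.5 tilt [-0.0006  0.    ] F [-0.6 -0.2 -0.2] w 0.0572
brass top ((0.4481, -0.1947), 34.5, array([ 448.3, -194.7]), array([32.9, 34. ]))
white (0.448, -0.192) 76.1
0.062 [19, 173, 125] 0.055 [18, 133, 98] 0.049 [19, 56, 113] 0.044 [20, 44, 123] 0.036 [22, 34, 136] 0.03 [19, 44, 111] 0.024 [24, 34, 150] 0.016 [21, 42, 104] 0.009 [21, 19, 93] 0.003 [9, 101, 106] 
key 0; mic 0; speaker 0; orange 0; ringB 355; earth 0;
```

The nut is centred on the stud at the right height, the stack reads correctly, and the key, mic and speaker haven't moved. The only change is at the spare ring, which the arm or its shadow now covers. Handing in.

```bash
python3 -c "
from h import *
print(arm.hand_in())"
```

```text
the job is handed in; nothing more can be done
None
```

The aerial terminal is built on the round flange's stud in the order asked (56 mm gasket, large bushing, small bushing, brass nut), with the porcelain lowered to light contact, the key, microphone and loudspeaker unmoved, and the job handed in at about 40 s; the judging result was not shown to me.

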